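Set the staining bottles out on the bench rack in their order of use

ROBOT

A 7-joint arm with a two-finger parallel gripper is mounted at the origin on a cart in front of the work surface, level with it; the furniture and walls round the work are solid. World frame = base frame: x ahead of the robot, y to its left, z up, the work surface at z = 0. Lengths are in m, angles in rad, forces in N, time in s.
With the tool pointing down it reaches from about 0.425 to 0.925 m from the base axis. Payload 6.8 kg.
Tool frame: the origin (TCP) lies midway between the tips of the shut fingers; the grasp point (between the pads) lies 19 mm behind it; z points along the fingers, y is the line along which they close (so a half turn about z gives the same grasp; the last joint's range is limited). The gripper opens to 85 mm and grips with 20 to 120 N. Pads are 22 mm wide; open, the fingers measure 114 mm over their backs; the gripper's body (76 mm by 85 mm) begins 54 mm behind the grasp point. The pads swing forward as they close: fully open they stand 13 mm farther back than shut.
Start: joints at [1.039, 0.477, 0.022, 1.555, -0.011, 1.109, -0.083], TCP at [0.278, -0.615, 0.193] pointing down, gripper open.
Joint ranges: [-2.96, 2.96], [-0.34, 2.1], [-1.41, 1.46], [0.24, 2.44], [-1.37, 4.51], [0.17, 1.92], [-2.96, 2.96]. Speed limits (rad/s): [2.39, 2.39, 3.14, 3.14, 3.14, 3.14, 3.14].

INTERFACE

Orientations are given as a rotation vector (axis times angle).
In Python, from bench import status, vision, r gives the robot as it stands. The module is installed in compiled form; this text tells all that it offers.
- The arm moves only by the shell command python3 -m handwheel 'ROWS' [OPENING] [FORCE]. ROWS is JSON, a list of rows, each an object with "dp": the shift along the tool's x, y, z in m, a list of three; "delta_rot": the turn, a rotation vector about the tool's x, y, z in rad, a list of three. In form: [{"dp": [x, y, z], "delta_rot": [rx, ry, rz]}, ...]. A call has 1 to 12 rows; each row is the pose to reach, as a shift and turn from the pose commanded when the call began, along the tool's axes at that moment; what a row does not reach only later rows make up. A row lasts 1/8 s, in which the tool goes at most 62.5 mm and 10.7 degrees, less where a joint would pass 70% of its speed; a pose out of reach is approached as far as the arm can. A call with a gripper value outside its range is refused whole. OPENING is the opening, from 0 (shut) to 1 (fully open), set as the call begins (- or left out, the last holds). The fingers move at their own pace and stop on an object; FORCE is the grip in N (left out, the last holds). Time passes only in rows, so rows that repeat a pose let the fingers close. It gives the time, the measured TCP pose, the force, the opening and the grip force at its end, in the units of the state.
- status.get_obs(): the state, without advancing time (a new reading comes with each control period).
- vision.grab_frame(name): name is "side" or "top"; returns a dict with "img" (384x512x3 uint8, blue, green, red), "fovy" (degrees; the focal length in pixels is half the picture's height over the tangent of half this angle, whatever the lens; pixels are square), "cx", "cy" (the principal point, pixels), "world_from_camera" (4x4, takes a point from camera to world coordinates). Camera axes: x right, y up, looking along -z (the intrinsics and any distortion apply to the point x, -y, -z); pixel columns grow to the right and rows downward; lengths in m; the calibration is good to about 2 mm. A picture is of the moment at which its call begins. There is no depth.
- r.hand_in(): hands the job in; it is judged then, once.
The state is a dict: "clock": time; "joints": joint angles; "qvel": joint speeds; "tau": joint torques, N m; "tcp_pos": TCP position; "orientation": TCP orientation; "contact_force": force on the tool from outside, world axes, zero at the start; "moment": the same for the moment, N m; "grip_width": finger opening in m; "gripper_force": force on a finger pad.
Only numpy, scipy, OpenCV 4.12 (cv2) and the standard library are available. Lean on these libraries where they do the work, as an engineer would, in place of code of your own. Each camera call takes 0.05 s, during which the arm holds its last target. There are 200 camera calls.

TASK

The staining bottles stand in the grey carrier in their order of use, the first one next to the carrier's tall end with the hand slot. Move all four into the empty steel rack in the same order, one at a time and starting with the first: the first bottle goes into the place next to the steel rack's tall end, the second into the place after it, and so on, so that each stands upright on the floor of its own place. Do not tip a bottle over, and leave the spirit lamp and the small dropper bottle where they are.

Things in the scene. Friction and masses are not known exactly. Their poses are not given: they have to be found in the camera images.
- carrier: Source: grey plastic rack, closed sides, fixed, any yaw, full. Origin at desk level under the row's middle; z up, x along the row away from the tall end. Places 1-4 from the tall end: x = -111, -37, 37, 111 mm, y = 0; 71 x 71 mm inside; floor 10 mm up. Walls 3 mm, to z = 36 (dividers) and 46 mm (sides, low end). Tall end: x = -148 mm (lip to -166), 98 mm high, hand slot.
- bench_rack: Target: stainless steel rack, two round rails along each side, fixed, empty, any yaw (its tall end may point another way than the carrier's). Frame and sizes as the carrier: places 1-4 from the tall end at x = -111, -37, 37, 111 mm, y = 0; 71 x 71 mm inside; floor 10 mm up; dividers to z = 36 mm, rails to 44 mm; tall end at x = -148 mm, 98 mm high, with hand slot and lip.
- large_brown_bottle: Largest bottle: brown glass, black cap, body 56 mm diameter, 143 mm tall, 0.22 kg (weights vary); for gripping, its body counts as a straight cylinder of 56 mm diameter up to 135 mm, the cap (29 mm) above. Origin: centre of its underside; z up along its axis. In the carrier it stands loosely, up to 5 mm off the centre of its place. Grip it round the body near the top.
- small_brown_bottle: Smaller brown glass bottle, black cap, body 44 mm diameter, 120 mm tall, 0.10 kg; for gripping, a straight cylinder of 44 mm diameter up to 112 mm, the cap (22 mm) above. Origin: centre of its underside; z up along its axis. In the carrier it stands loosely, up to 5 mm off the centre of its place. Grip it round the body near the top.
- cream_bottle: Cream-coloured plastic bottle with white cap, body 53 mm diameter, 130 mm tall, 0.12 kg; for gripping, a straight cylinder of 53 mm diameter up to 122 mm, the cap (27 mm) above. Origin: centre of its underside; z up along its axis. In the carrier it stands loosely, up to 5 mm off the centre of its place. Grip it round the body near the top.
- white_jar: White straight-sided plastic jar with a wide white screw lid, 118 mm tall, 0.14 kg: body 52 mm diameter, straight up to 84 mm, then a short shoulder and 42 mm neck; lid 47 mm diameter from 102 to 118 mm. Origin: centre of its underside; z up along its axis. In the carrier it stands loosely, up to 5 mm off the centre of its place. Grip it at the top of the body or the lid.
- spirit_lamp: Bystander: loose glass spirit lamp, 68 mm diameter, 84 mm tall, behind the gap between the racks. Origin: centre of its underside. Leave alone.
- dropper_bottle: Bystander: loose small amber dropper bottle, 27 mm diameter, 70 mm tall, in front of the gap between the racks. Origin: centre of its underside. Leave alone.
Things that resemble listed ones, but are neither listed nor needed, are in the scene too. Leave any green look-alike of the white_jar alone. What is shaped like the cream_bottle but red is not meant.

How it is judged:
On the way, in this order (a step that is already met when the one before it is completed fails the run):
1. the first bottle, counted from the tall end of the carrier, stands in the first place of the steel rack, counted from its tall end; the later ones still wait in their own places in the carrier (((x of large_brown_bottle in the frame of bench_rack between -0.129 and -0.093 m and y of large_brown_bottle in the frame of bench_rack between -0.018 and 0.018 m and z of large_brown_bottle in the frame of bench_rack below 0.016 m) or (x of small_brown_bottle in the frame of bench_rack between -0.129 and -0.093 m and y of small_brown_bottle in the frame of bench_rack between -0.018 and 0.018 m and z of small_brown_bottle in the frame of bench_rack below 0.016 m) or (x of cream_bottle in the frame of bench_rack between -0.129 and -0.093 m and y of cream_bottle in the frame of bench_rack between -0.018 and 0.018 m and z of cream_bottle in the frame of bench_rack below 0.016 m) or (x of white_jar in the frame of bench_rack between -0.129 and -0.093 m and y of white_jar in the frame of bench_rack between -0.018 and 0.018 m and z of white_jar in the frame of bench_rack below 0.016 m)) and ((x of large_brown_bottle in the frame of carrier between -0.055 and -0.019 m and y of large_brown_bottle in the frame of carrier between -0.018 and 0.018 m and z of large_brown_bottle in the frame of carrier below 0.016 m) or (x of small_brown_bottle in the frame of carrier between -0.055 and -0.019 m and y of small_brown_bottle in the frame of carrier between -0.018 and 0.018 m and z of small_brown_bottle in the frame of carrier below 0.016 m) or (x of cream_bottle in the frame of carrier between -0.055 and -0.019 m and y of cream_bottle in the frame of carrier between -0.018 and 0.018 m and z of cream_bottle in the frame of carrier below 0.016 m) or (x of white_jar in the frame of carrier between -0.055 and -0.019 m and y of white_jar in the frame of carrier between -0.018 and 0.018 m and z of white_jar in the frame of carrier below 0.016 m)) and ((x of large_brown_bottle in the frame of carrier between 0.019 and 0.055 m and y of large_brown_bottle in the frame of carrier between -0.018 and 0.018 m and z of large_brown_bottle in the frame of carrier below 0.016 m) or (x of small_brown_bottle in the frame of carrier between 0.019 and 0.055 m and y of small_brown_bottle in the frame of carrier between -0.018 and 0.018 m and z of small_brown_bottle in the frame of carrier below 0.016 m) or (x of cream_bottle in the frame of carrier between 0.019 and 0.055 m and y of cream_bottle in the frame of carrier between -0.018 and 0.018 m and z of cream_bottle in the frame of carrier below 0.016 m) or (x of white_jar in the frame of carrier between 0.019 and 0.055 m and y of white_jar in the frame of carrier between -0.018 and 0.018 m and z of white_jar in the frame of carrier below 0.016 m)) and ((x of large_brown_bottle in the frame of carrier between 0.093 and 0.129 m and y of large_brown_bottle in the frame of carrier between -0.018 and 0.018 m and z of large_brown_bottle in the frame of carrier below 0.016 m) or (x of small_brown_bottle in the frame of carrier between 0.093 and 0.129 m and y of small_brown_bottle in the frame of carrier between -0.018 and 0.018 m and z of small_brown_bottle in the frame of carrier below 0.016 m) or (x of cream_bottle in the frame of carrier between 0.093 and 0.129 m and y of cream_bottle in the frame of carrier between -0.018 and 0.018 m and z of cream_bottle in the frame of carrier below 0.016 m) or (x of white_jar in the frame of carrier between 0.093 and 0.129 m and y of white_jar in the frame of carrier between -0.018 and 0.018 m and z of white_jar in the frame of carrier below 0.016 m))), for 0.2 s.
2. the second bottle, counted from the tall end of the carrier, stands in the second place of the steel rack, counted from its tall end; the later ones still wait in their own places in the carrier (((x of large_brown_bottle in the frame of bench_rack between -0.129 and -0.093 m and y of large_brown_bottle in the frame of bench_rack between -0.018 and 0.018 m and z of large_brown_bottle in the frame of bench_rack below 0.016 m) or (x of small_brown_bottle in the frame of bench_rack between -0.129 and -0.093 m and y of small_brown_bottle in the frame of bench_rack between -0.018 and 0.018 m and z of small_brown_bottle in the frame of bench_rack below 0.016 m) or (x of cream_bottle in the frame of bench_rack between -0.129 and -0.093 m and y of cream_bottle in the frame of bench_rack between -0.018 and 0.018 m and z of cream_bottle in the frame of bench_rack below 0.016 m) or (x of white_jar in the frame of bench_rack between -0.129 and -0.093 m and y of white_jar in the frame of bench_rack between -0.018 and 0.018 m and z of white_jar in the frame of bench_rack below 0.016 m)) and ((x of large_brown_bottle in the frame of bench_rack between -0.055 and -0.019 m and y of large_brown_bottle in the frame of bench_rack between -0.018 and 0.018 m and z of large_brown_bottle in the frame of bench_rack below 0.016 m) or (x of small_brown_bottle in the frame of bench_rack between -0.055 and -0.019 m and y of small_brown_bottle in the frame of bench_rack between -0.018 and 0.018 m and z of small_brown_bottle in the frame of bench_rack below 0.016 m) or (x of cream_bottle in the frame of bench_rack between -0.055 and -0.019 m and y of cream_bottle in the frame of bench_rack between -0.018 and 0.018 m and z of cream_bottle in the frame of bench_rack below 0.016 m) or (x of white_jar in the frame of bench_rack between -0.055 and -0.019 m and y of white_jar in the frame of bench_rack between -0.018 and 0.018 m and z of white_jar in the frame of bench_rack below 0.016 m)) and ((x of large_brown_bottle in the frame of carrier between 0.019 and 0.055 m and y of large_brown_bottle in the frame of carrier between -0.018 and 0.018 m and z of large_brown_bottle in the frame of carrier below 0.016 m) or (x of small_brown_bottle in the frame of carrier between 0.019 and 0.055 m and y of small_brown_bottle in the frame of carrier between -0.018 and 0.018 m and z of small_brown_bottle in the frame of carrier below 0.016 m) or (x of cream_bottle in the frame of carrier between 0.019 and 0.055 m and y of cream_bottle in the frame of carrier between -0.018 and 0.018 m and z of cream_bottle in the frame of carrier below 0.016 m) or (x of white_jar in the frame of carrier between 0.019 and 0.055 m and y of white_jar in the frame of carrier between -0.018 and 0.018 m and z of white_jar in the frame of carrier below 0.016 m)) and ((x of large_brown_bottle in the frame of carrier between 0.093 and 0.129 m and y of large_brown_bottle in the frame of carrier between -0.018 and 0.018 m and z of large_brown_bottle in the frame of carrier below 0.016 m) or (x of small_brown_bottle in the frame of carrier between 0.093 and 0.129 m and y of small_brown_bottle in the frame of carrier between -0.018 and 0.018 m and z of small_brown_bottle in the frame of carrier below 0.016 m) or (x of cream_bottle in the frame of carrier between 0.093 and 0.129 m and y of cream_bottle in the frame of carrier between -0.018 and 0.018 m and z of cream_bottle in the frame of carrier below 0.016 m) or (x of white_jar in the frame of carrier between 0.093 and 0.129 m and y of white_jar in the frame of carrier between -0.018 and 0.018 m and z of white_jar in the frame of carrier below 0.016 m))), for 0.2 s.
3. the third bottle, counted from the tall end of the carrier, stands in the third place of the steel rack, counted from its tall end; the later ones still wait in their own places in the carrier (((x of large_brown_bottle in the frame of bench_rack between -0.129 and -0.093 m and y of large_brown_bottle in the frame of bench_rack between -0.018 and 0.018 m and z of large_brown_bottle in the frame of bench_rack below 0.016 m) or (x of small_brown_bottle in the frame of bench_rack between -0.129 and -0.093 m and y of small_brown_bottle in the frame of bench_rack between -0.018 and 0.018 m and z of small_brown_bottle in the frame of bench_rack below 0.016 m) or (x of cream_bottle in the frame of bench_rack between -0.129 and -0.093 m and y of cream_bottle in the frame of bench_rack between -0.018 and 0.018 m and z of cream_bottle in the frame of bench_rack below 0.016 m) or (x of white_jar in the frame of bench_rack between -0.129 and -0.093 m and y of white_jar in the frame of bench_rack between -0.018 and 0.018 m and z of white_jar in the frame of bench_rack below 0.016 m)) and ((x of large_brown_bottle in the frame of bench_rack between -0.055 and -0.019 m and y of large_brown_bottle in the frame of bench_rack between -0.018 and 0.018 m and z of large_brown_bottle in the frame of bench_rack below 0.016 m) or (x of small_brown_bottle in the frame of bench_rack between -0.055 and -0.019 m and y of small_brown_bottle in the frame of bench_rack between -0.018 and 0.018 m and z of small_brown_bottle in the frame of bench_rack below 0.016 m) or (x of cream_bottle in the frame of bench_rack between -0.055 and -0.019 m and y of cream_bottle in the frame of bench_rack between -0.018 and 0.018 m and z of cream_bottle in the frame of bench_rack below 0.016 m) or (x of white_jar in the frame of bench_rack between -0.055 and -0.019 m and y of white_jar in the frame of bench_rack between -0.018 and 0.018 m and z of white_jar in the frame of bench_rack below 0.016 m)) and ((x of large_brown_bottle in the frame of bench_rack between 0.019 and 0.055 m and y of large_brown_bottle in the frame of bench_rack between -0.018 and 0.018 m and z of large_brown_bottle in the frame of bench_rack below 0.016 m) or (x of small_brown_bottle in the frame of bench_rack between 0.019 and 0.055 m and y of small_brown_bottle in the frame of bench_rack between -0.018 and 0.018 m and z of small_brown_bottle in the frame of bench_rack below 0.016 m) or (x of cream_bottle in the frame of bench_rack between 0.019 and 0.055 m and y of cream_bottle in the frame of bench_rack between -0.018 and 0.018 m and z of cream_bottle in the frame of bench_rack below 0.016 m) or (x of white_jar in the frame of bench_rack between 0.019 and 0.055 m and y of white_jar in the frame of bench_rack between -0.018 and 0.018 m and z of white_jar in the frame of bench_rack below 0.016 m)) and ((x of large_brown_bottle in the frame of carrier between 0.093 and 0.129 m and y of large_brown_bottle in the frame of carrier between -0.018 and 0.018 m and z of large_brown_bottle in the frame of carrier below 0.016 m) or (x of small_brown_bottle in the frame of carrier between 0.093 and 0.129 m and y of small_brown_bottle in the frame of carrier between -0.018 and 0.018 m and z of small_brown_bottle in the frame of carrier below 0.016 m) or (x of cream_bottle in the frame of carrier between 0.093 and 0.129 m and y of cream_bottle in the frame of carrier between -0.018 and 0.018 m and z of cream_bottle in the frame of carrier below 0.016 m) or (x of white_jar in the frame of carrier between 0.093 and 0.129 m and y of white_jar in the frame of carrier between -0.018 and 0.018 m and z of white_jar in the frame of carrier below 0.016 m))), for 0.2 s.
At the end, for the whole second after the job is handed in: The four bottles stand released, at rest and upright (0.12 rad) on the floor of the four places of the steel rack (6 mm; 18 mm from the centres), in the order they had in the carrier, counted from the tall ends; spirit lamp and dropper bottle within 30 mm of their start (((x of large_brown_bottle in the frame of bench_rack between -0.129 and -0.093 m and y of large_brown_bottle in the frame of bench_rack between -0.018 and 0.018 m and z of large_brown_bottle in the frame of bench_rack below 0.016 m) or (x of small_brown_bottle in the frame of bench_rack between -0.129 and -0.093 m and y of small_brown_bottle in the frame of bench_rack between -0.018 and 0.018 m and z of small_brown_bottle in the frame of bench_rack below 0.016 m) or (x of cream_bottle in the frame of bench_rack between -0.129 and -0.093 m and y of cream_bottle in the frame of bench_rack between -0.018 and 0.018 m and z of cream_bottle in the frame of bench_rack below 0.016 m) or (x of white_jar in the frame of bench_rack between -0.129 and -0.093 m and y of white_jar in the frame of bench_rack between -0.018 and 0.018 m and z of white_jar in the frame of bench_rack below 0.016 m)) and ((x of large_brown_bottle in the frame of bench_rack between -0.055 and -0.019 m and y of large_brown_bottle in the frame of bench_rack between -0.018 and 0.018 m and z of large_brown_bottle in the frame of bench_rack below 0.016 m) or (x of small_brown_bottle in the frame of bench_rack between -0.055 and -0.019 m and y of small_brown_bottle in the frame of bench_rack between -0.018 and 0.018 m and z of small_brown_bottle in the frame of bench_rack below 0.016 m) or (x of cream_bottle in the frame of bench_rack between -0.055 and -0.019 m and y of cream_bottle in the frame of bench_rack between -0.018 and 0.018 m and z of cream_bottle in the frame of bench_rack below 0.016 m) or (x of white_jar in the frame of bench_rack between -0.055 and -0.019 m and y of white_jar in the frame of bench_rack between -0.018 and 0.018 m and z of white_jar in the frame of bench_rack below 0.016 m)) and ((x of large_brown_bottle in the frame of bench_rack between 0.019 and 0.055 m and y of large_brown_bottle in the frame of bench_rack between -0.018 and 0.018 m and z of large_brown_bottle in the frame of bench_rack below 0.016 m) or (x of small_brown_bottle in the frame of bench_rack between 0.019 and 0.055 m and y of small_brown_bottle in the frame of bench_rack between -0.018 and 0.018 m and z of small_brown_bottle in the frame of bench_rack below 0.016 m) or (x of cream_bottle in the frame of bench_rack between 0.019 and 0.055 m and y of cream_bottle in the frame of bench_rack between -0.018 and 0.018 m and z of cream_bottle in the frame of bench_rack below 0.016 m) or (x of white_jar in the frame of bench_rack between 0.019 and 0.055 m and y of white_jar in the frame of bench_rack between -0.018 and 0.018 m and z of white_jar in the frame of bench_rack below 0.016 m)) and ((x of large_brown_bottle in the frame of bench_rack between 0.093 and 0.129 m and y of large_brown_bottle in the frame of bench_rack between -0.018 and 0.018 m and z of large_brown_bottle in the frame of bench_rack below 0.016 m) or (x of small_brown_bottle in the frame of bench_rack between 0.093 and 0.129 m and y of small_brown_bottle in the frame of bench_rack between -0.018 and 0.018 m and z of small_brown_bottle in the frame of bench_rack below 0.016 m) or (x of cream_bottle in the frame of bench_rack between 0.093 and 0.129 m and y of cream_bottle in the frame of bench_rack between -0.018 and 0.018 m and z of cream_bottle in the frame of bench_rack below 0.016 m) or (x of white_jar in the frame of bench_rack between 0.093 and 0.129 m and y of white_jar in the frame of bench_rack between -0.018 and 0.018 m and z of white_jar in the frame of bench_rack below 0.016 m)) and linear speed of each of large_brown_bottle, small_brown_bottle, cream_bottle, white_jar below 0.02 m/s and angular speed of each of large_brown_bottle, small_brown_bottle, cream_bottle, white_jar below 0.2 rad/s and angle between each of large_brown_bottle, small_brown_bottle, cream_bottle, white_jar's own z axis and vertical below 0.12 rad and distance of each of spirit_lamp, dropper_bottle from where it was at the start of the episode below 0.03 m); the robot touches nothing.
It fails at once if the spirit lamp or the dropper bottle is pushed more than 30 mm or knocked over (distance of any of spirit_lamp, dropper_bottle from where it was at the start of the episode above 0.03 m or angle between any of spirit_lamp, dropper_bottle's own z axis and vertical above 0.35 rad).
It fails at once if a bottle is tipped over (angle between any of large_brown_bottle, small_brown_bottle, cream_bottle, white_jar's own z axis and vertical above 0.8 rad).
It also fails if it takes over 112 s, if anything falls off the work surface, if the arm or the gripper's body presses on something with over 40 N, if the wrist force passes 120 N, or if a joint passes its speed limit or range.

## Working session

There is one attempt and no reset: what is moved stays moved. The work goes in short steps, Python scripts to look and compute and a shell command to move; the robot and the scene stay as the last step left them, time stands still between calls to the robot, and variables do not carry over. Pictures are saved under pics/ and viewed, at most 14 in all, crops included, and the job is handed in when it is done.

```bash
mkdir -p pics; python3 - <<'E'
from bench import status, vision
import cv2
print(status.get_obs())
for n in ("side","top"):
    f=vision.grab_frame(n); cv2.imwrite(f"pics/{n}0.png",f["img"]); print(n,{k:v for k,v in f.items() if k!="img"})
E
```

```text
{'clock': 0.0, 'joints': array([ 1.03891937,  0.47780284,  0.02235769,  1.5564685 , -0.01150259,
        1.1092594 , -0.08310125]), 'qvel': array([-0.00048505,  0.00013045, -0.00168674, -0.0003547 ,  0.00099017,
        0.00084223, -0.00050496]), 'tau': array([ 5.69169042e-04, -5.96438026e+01,  1.60820212e+00, -2.81188560e+01,
        1.24907828e-02,  9.44960833e-03, -1.49252395e-05]), 'tcp_pos': array([ 0.27726615, -0.61470468,  0.19231707]), 'orientation': array([-3.06963590e+00, -6.60337369e-01,  8.11407836e-04]), 'contact_force': array([ 0.269288  ,  0.31748601, -0.44474653]), 'moment': array([-0.00519512,  0.00336516, -0.00132307]), 'gripper_force': 0.0, 'grip_width': 0.08527421400590646}
side {'fovy': 51.3202578177705, 'cx': 261.5777289033503, 'cy': 193.04232079335927, 'world_from_camera': array([[ 0.99484758,  0.06953373, -0.07377904,  0.48091459],
       [-0.10116803,  0.63364311, -0.76698203, -0.63155754],
       [-0.00658154,  0.7704943 ,  0.63741291,  0.61717806],
       [ 0.        ,  0.        ,  0.        ,  1.        ]])}
top {'fovy': 53.60667813809114, 'cx': 253.1205674477016, 'cy': 197.12958180704027, 'world_from_camera': array([[ 0.02141706,  0.98490972, -0.17173862,  0.43030719],
       [-0.99976741,  0.02066247, -0.00618043,  0.04294909],
       [-0.00253862,  0.17183104,  0.98512316,  0.88063368],
       [ 0.        ,  0.        ,  0.        ,  1.        ]])}
```

View pics/side0.png

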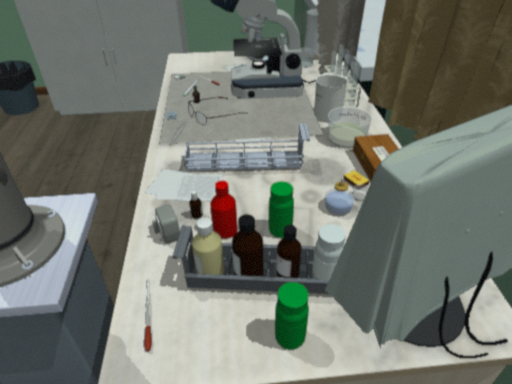

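View pics/top0.png

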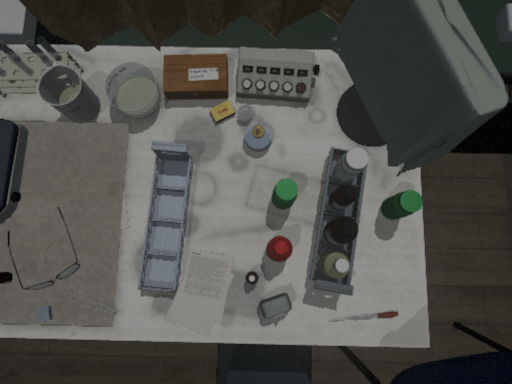

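The top and side views agree on the layout. The carrier's tall end is at low x, at about (335,288) in top and (185,245) in side. From that end the order is cream (340,265), large brown (341,230), small brown (343,196), white jar (355,160). The steel rack's tall end is at high x, at (170,150) in top. The look-alikes are a red bottle at (280,248) and green jars at (285,194) and (402,205), and I leave those alone. Next I'll take enlarged crops to confirm this and get pixels.

```bash
python3 - <<'E'
import cv2,numpy as np
def crop(n,r0,r1,c0,c1,s):
    im=cv2.imread(f"pics/{n}0.png")[r0:r1,c0:c1]
    o=cv2.resize(im,None,fx=s,fy=s,interpolation=cv2.INTER_CUBIC)
    for c in range((c0+9)//10*10,c1,10):
        cv2.line(o,(int((c-c0)*s),0),(int((c-c0)*s),12 if c%50==0 else 5),(0,0,255),1)
        if c%20==0: cv2.putText(o,str(c),(int((c-c0)*s)-10,24),0,.38,(0,0,255),1)
    for r in range((r0+9)//10*10,r1,10):
        cv2.line(o,(0,int((r-r0)*s)),(5,int((r-r0)*s)),(0,0,255),1)
        if r%20==0: cv2.putText(o,str(r),(7,int((r-r0)*s)+4),0,.38,(0,0,255),1)
    return o
cv2.imwrite("pics/c1.png",np.hstack([crop("top",135,300,130,205,3.5),crop("top",135,300,305,420,3.5)]))
cv2.imwrite("pics/c2.png",crop("side",120,300,150,365,3.3))
E
```

```text
(no output)
```

View pics/c1.png

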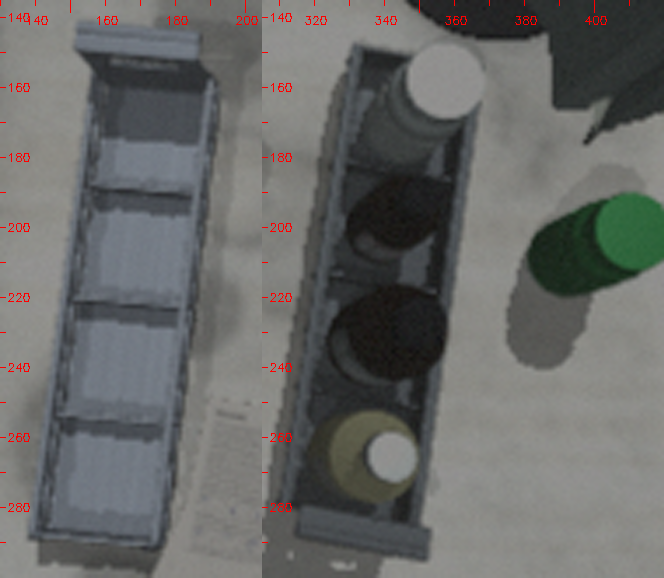

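View pics/c2.png

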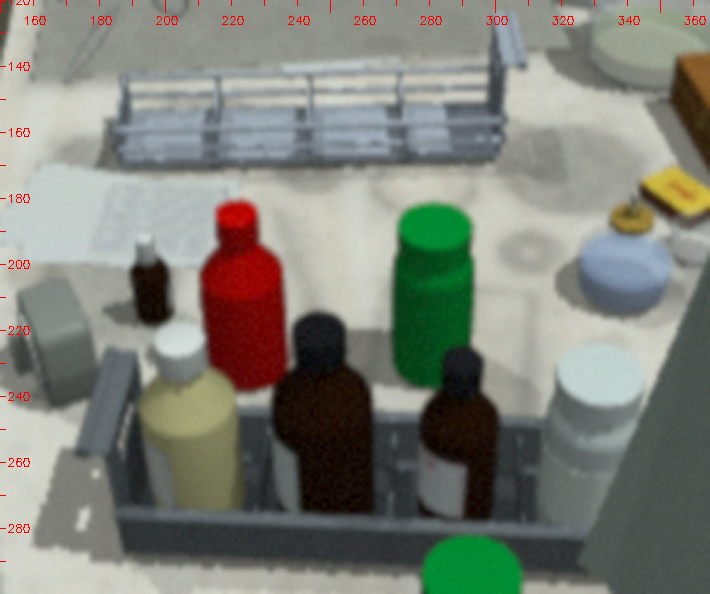

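```bash
cat > geo.py <<'E'
import numpy as np, cv2
from scipy.optimize import least_squares
C={'side':(51.3202578177705,261.5777289,193.0423208,[[0.99484758,0.06953373,-0.07377904,0.48091459],[-0.10116803,0.63364311,-0.76698203,-0.63155754],[-0.00658154,0.7704943,0.63741291,0.61717806]]),
'top':(53.60667813809114,253.1205674,197.1295818,[[0.02141706,0.98490972,-0.17173862,0.43030719],[-0.99976741,0.02066247,-0.00618043,0.04294909],[-0.00253862,0.17183104,0.98512316,0.88063368]])}
def par(n):
    fv,cx,cy,T=C[n]; T=np.array(T); return 192/np.tan(np.radians(fv/2)),cx,cy,T[:,:3],T[:,3]
def proj(n,P):
    f,cx,cy,R,t=par(n); q=(np.atleast_2d(P)-t)@R; return np.c_[cx+f*q[:,0]/-q[:,2],cy+f*q[:,1]/q[:,2]]
def ray(n,uv):
    f,cx,cy,R,t=par(n); return t,R@np.array([(uv[0]-cx)/f,-(uv[1]-cy)/f,-1])
def atz(n,uv,z):
    t,d=ray(n,uv); return t+d*(z-t[2])/d[2]
def tri(a,b):
    s=least_squares(lambda P:np.r_[(proj('side',P)-a).ravel(),(proj('top',P)-b).ravel()],[.6,-.2,.1]); return s.x,np.sqrt(2*s.cost/4)
def rack(obs,g):
    def w(p,P): 
        c,s=np.cos(p[2]),np.sin(p[2]); P=np.array(P); return np.r_[p[0]+c*P[0]-s*P[1],p[1]+s*P[0]+c*P[1],P[2]+p[3]]
    r=lambda p:np.concatenate([(proj(n,w(p,P))-uv).ravel() for n,uv,P in obs])
    s=least_squares(r,g+[0.],loss='soft_l1'); return s.x,r(s.x).reshape(-1,2)
E
python3 - <<'E'
from geo import *
np.set_printoptions(precision=4,suppress=True)
R=[('top',(139.4,288.4),(.15,-.038,.044)),('top',(176.3,291),(.15,.038,.044)),('top',(152.3,142.1),(-.166,-.038,.098)),('top',(187.7,144.4),(-.166,.038,.098)),
('top',(170.9,188.7),(-.074,0,.036)),('top',(168,221.3),(0,0,.036)),('top',(164.6,254.1),(.074,0,.036)),
('side',(301.5,124.5),(-.166,-.038,.098)),('side',(309,139.7),(-.166,.038,.098)),('side',(185.8,158.8),(.15,.038,.044)),('side',(187.6,142.7),(.15,-.038,.044))]
K=[('top',(331.6,147.3),(.15,.038,.046)),('top',(315,288.7),(-.166,.038,.098)),('top',(352.4,294.7),(-.166,-.038,.098)),
('top',(344.4,184.4),(.074,0,.036)),('top',(340.4,215.3),(0,0,.036)),('top',(335.6,248.7),(-.074,0,.036)),
('side',(174.2,257),(-.166,-.038,.098)),('side',(183.9,225.5),(-.166,.038,.098)),('side',(186.4,276),(-.15,-.038,.046))]
for nm,o,g in(('rack',R,[.5,.2,3.1]),('carrier',K,[.45,-.15,0.])):
    x,e=rack(o,g); print(nm,x); print(e.T)
    for q in(-.111,-.037,.037,.111): print('  place',x[:2]+q*np.array([np.cos(x[2]),np.sin(x[2])]),'r',np.hypot(*(x[:2]+q*np.array([np.cos(x[2]),np.sin(x[2])]))))
print('cream cap',tri((204.5,220),(342.1,265.3)))
print('lid',tri((332.1,229.7),(357.6,157.9)))
for n,uv,z in(('large',(247,217.6),.153),('small',(290.3,227.6),.130),('cream',(204.5,220),.14),('jar',(332.1,229.7),.128)): print(n,atz('side',uv,z),proj('top',atz('side',uv,z)))
print('rack lip',tri((309,139.7),(187.7,144.4)),tri((301.5,124.5),(152.3,142.1)))
print('car lip',tri((174.2,257),(352.4,294.7)),tri((183.9,225.5),(315,288.7)))
print('hood',tri((330,285),(403,170)),tri((395,145),(337,40)))
print('green',tri((281,187),(287,187)),'red',tri((221.5,183),(281.5,244)))
print('lamp',atz('side',(341,190),.07),'drop',tri((194.5,193),(252,274)))
for n in('top',):
    im=cv2.imread(f"pics/{n}0.png")[175:290,310:375]; o=cv2.resize(im,None,fx=5,fy=5,interpolation=cv2.INTER_CUBIC)
    o=np.clip(o.astype(float)*3-20,0,255); cv2.imwrite("pics/c3.png",o)
E
```

```text
rack [ 0.5189  0.2402  3.0785 -0.0055]
[[ 0.9418 -1.0285  0.4214 -0.0653  0.2701 -0.8228 -1.5358  5.2346  1.6149
  -1.6232 -0.2637]
 [ 0.1577  0.6147 -1.3605 -0.8392  0.6032  0.2158  0.5975 -0.597  -0.2029
   2.3064  2.0122]]
  place [0.6296 0.2332] r 0.6714254464083448
  place [0.5558 0.2378] r 0.6045339074223045
  place [0.4819 0.2425] r 0.5395019558462361
  place [0.4081 0.2472] r 0.47709063656767414
carrier [ 0.5421 -0.1462 -0.1651 -0.0045]
[[ 1.8279  0.2639  0.2151 -0.3757 -1.1518 -1.2691 -1.1544 -1.3622 -0.3756]
 [ 0.0519 -0.9363  0.2598 -1.2521 -0.4951 -1.3012 -0.26    0.4464  0.3701]]
  place [ 0.4326 -0.128 ] r 0.4511099472508489
  place [ 0.5056 -0.1401] r 0.5246328257657014
  place [ 0.5786 -0.1523] r 0.5982733649705173
  place [ 0.6516 -0.1644] r 0.6719928843338945
cream cap (array([ 0.4306, -0.1247,  0.1448]), np.float64(0.091415450936839))
lid (array([ 0.6457, -0.1623,  0.1354]), np.float64(0.11572001801639155))
large [ 0.5034 -0.1354  0.153 ] [[347.9291 226.71  ]]
small [ 0.5772 -0.1441  0.13  ] [[348.7114 191.2333]]
cream [ 0.4303 -0.1196  0.14  ] [[338.8417 265.2533]]
jar [ 0.6485 -0.155   0.128 ] [[353.0284 157.3188]]
rack lip (array([0.6792, 0.1915, 0.0926]), np.float64(0.3277090328402869)) (array([0.6793, 0.2682, 0.0927]), np.float64(1.554623900094996))
car lip (array([ 0.3733, -0.1562,  0.0924]), np.float64(0.26697454263468035)) (array([ 0.385 , -0.0807,  0.0936]), np.float64(0.8087861280856105))
hood (array([ 0.6231, -0.2602,  0.1161]), np.float64(1.1208456718088924)) (array([ 0.7855, -0.0894,  0.2637]), np.float64(13.884741199635304))
green (array([ 0.5815, -0.0207,  0.1222]), np.float64(1.1397346662945884)) red (array([ 0.4654, -0.0099,  0.1336]), np.float64(1.2534759457856983))
lamp [0.7161 0.0184 0.07  ] drop (array([0.4045, 0.0466, 0.0671]), np.float64(1.3510150518474207))[ WARN:0@1.490] global loadsave.cpp:1063 imwrite_ Unsupported depth image for selected encoder is fallbacked to CV_8U.
```

View pics/c3.png

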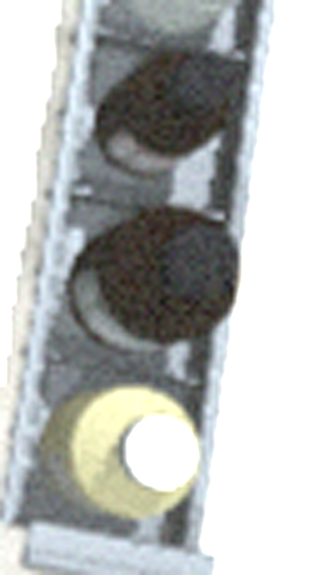

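The enhanced crop shows cream cap (342,266), large brown cap (350,228) and small brown cap (352,191), with the white lid at (358,158) in the earlier crop. So the order is cream, large brown, small brown, white jar. The red bottle and green jars stand outside the carrier. The triangulated heights are within about 5–7 mm of the given ones. I'll now work out the first move.

```bash
cat > go.py <<'E'
import sys,numpy as np
from bench import status
from scipy.spatial.transform import Rotation as R
def to(x,y,z,yaw):  # tool pointing down, tool y axis along world angle yaw (mod pi)
    o=status.get_obs(); T=R.from_rotvec(o['orientation']); p=o['tcp_pos']
    best=None
    for k in(0,np.pi):
        a=yaw+k; Y=np.array([np.cos(a),np.sin(a),0]); Z=np.array([0,0,-1.]); X=np.cross(Y,Z)
        d=(T.inv()*R.from_matrix(np.c_[X,Y,Z])).as_rotvec()
        print('dp',np.round(T.inv().apply(np.array([x,y,z])-p),4),'rot',np.round(d,3),'j7',o['joints'][6].round(2))
    print('t',o['clock'],'tcp',p.round(4),'axes x,y',T.as_matrix()[:,0].round(3),T.as_matrix()[:,1].round(3))
if __name__=='__main__': to(*map(float,sys.argv[1:5]))
E
python3 - <<'E'
from geo import *
np.set_printoptions(precision=4,suppress=True)
for n,s,t,z in(('cream',(204.5,220),(342.2,265.6),.14),('large',(247,217.6),(350,228),.153),('small',(290.3,227.6),(351.6,191.4),.13),('jar',(332.1,229.7),(357.6,157.9),.128)):
    print(n,tri(s,t),'top',atz('top',t,z),'side',atz('side',s,z))
print('rack lip top',atz('top',(187.7,144.4),.098),atz('top',(152.3,142.1),.098),'low',atz('top',(139.4,288.4),.044),atz('top',(176.3,291),.044))
print('car lip',atz('top',(315,288.7),.098),atz('top',(352.4,294.7),.098),'lowend',atz('top',(331.6,147.3),.046))
print('base',atz('top',(370,112),0))
E
python3 go.py 0.4315 -0.1235 0.26 1.406
```

```text
cream (array([ 0.4304, -0.1248,  0.1449]), np.float64(0.204547787192448)) top [ 0.4298 -0.126   0.14  ] side [ 0.4303 -0.1196  0.14  ]
large (array([ 0.5022, -0.1386,  0.1559]), np.float64(0.4970440967846468)) top [ 0.501  -0.1393  0.153 ] side [ 0.5034 -0.1354  0.153 ]
small (array([ 0.5762, -0.1487,  0.1346]), np.float64(0.03904659569865113)) top [ 0.577  -0.1499  0.13  ] side [ 0.5772 -0.1441  0.13  ]
jar (array([ 0.6457, -0.1623,  0.1354]), np.float64(0.11572001801639155)) top [ 0.6474 -0.1643  0.128 ] side [ 0.6485 -0.155   0.128 ]
rack lip top [0.6785 0.1905 0.098 ] [0.6821 0.2668 0.098 ] low [0.3722 0.288  0.044 ] [0.3685 0.2084 0.044 ]
car lip [ 0.383  -0.0802  0.098 ] [ 0.3729 -0.1549  0.098 ] lowend [ 0.6949 -0.1283  0.046 ]
base [ 0.8011 -0.2328 -0.    ]
dp [ 0.3426 -0.3845 -0.067 ] rot [-1.000e-03 -2.000e-03 -2.553e+00] j7 -0.08
dp [ 0.3426 -0.3845 -0.067 ] rot [-0.002  0.001  0.589] j7 -0.08
t 0.1 tcp [ 0.2773 -0.6148  0.1925] axes x,y [ 0.912  0.411 -0.   ] [ 0.411 -0.912 -0.002]
```

```bash
python3 -m handwheel '[{"dp":[0,0,-0.06],"delta_rot":[0,0,0]},{"dp":[0.04,-0.045,-0.067],"delta_rot":[0,0,0.07]},{"dp":[0.08,-0.09,-0.067],"delta_rot":[0,0,0.14]},{"dp":[0.12,-0.135,-0.067],"delta_rot":[0,0,0.21]},{"dp":[0.16,-0.18,-0.067],"delta_rot":[0,0,0.28]},{"dp":[0.2,-0.225,-0.067],"delta_rot":[0,0,0.35]},{"dp":[0.24,-0.27,-0.067],"delta_rot":[0,0,0.42]},{"dp":[0.28,-0.315,-0.067],"delta_rot":[0,0,0.49]},{"dp":[0.31,-0.35,-0.067],"delta_rot":[0,0,0.54]},{"dp":[0.343,-0.385,-0.067],"delta_rot":[0,0,0.589]},{"dp":[0.343,-0.385,-0.067],"delta_rot":[0,0,0.589]}]' 1 40; python3 go.py 0.4305 -0.125 0.098 1.406
python3 - <<'E'
import cv2
from bench import vision
cv2.imwrite("pics/t1.png",vision.grab_frame("top")["img"])
cv2.imwrite("pics/s1.png",vision.grab_frame("side")["img"])
import numpy as np
cv2.imwrite("pics/m1.png",np.vstack([cv2.imread("pics/t1.png"),cv2.imread("pics/s1.png")])[:, :][0:600])
E
```

```text
clock: 1.48
tcp_pos: [0.4328, -0.1195, 0.2602]
orientation: [-3.131, 0.249, -0.0]
contact_force: [-0.2, -0.8, 0.3]
grip_width: 0.0853
gripper_force: 0.0
dp [-0.0014  0.006   0.1622] rot [ 0.000e+00 -1.000e-03 -3.135e+00] j7 -1.61
dp [-0.0014  0.006   0.1622] rot [-0.001 -0.     0.006] j7 -1.61
t 1.475 tcp [ 0.4328 -0.1195  0.2602] axes x,y [ 0.987 -0.158  0.   ] [-0.158 -0.987 -0.001]
```

View pics/s1.png

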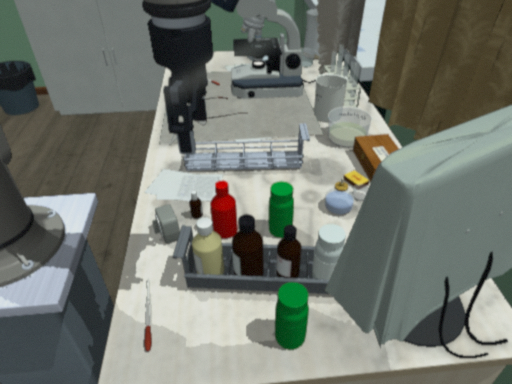

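The gripper hangs over the cream bottle, with the near fingertip at about (187,152). I'll check that against the projection of the known TCP.

```bash
python3 - <<'E'
from geo import *
p=np.array([.4328,-.1195,.26]); y=np.array([.158,.987,0])
for s in(-1,1):
  for h in(.0425,.057): print(s,h,proj('side',p+s*h*y+[0,0,.013]).round(1),proj('top',p+s*h*y+[0,0,.013]).round(1))
im=cv2.imread('pics/t1.png'); a=cv2.resize(im[180:370,290:450],None,fx=3,fy=3); b=cv2.resize(cv2.imread('pics/s1.png')[60:250,130:230],None,fx=3,fy=3)
cv2.imwrite('pics/m1.png',np.hstack([a,b])[:, :800])
E
```

```text
-1 0.0425 [[192.3 173. ]] [[384.2 269. ]]
-1 0.057 [[190.3 179.1]] [[393.4 270.7]]
1 0.0425 [[202.4 141.3]] [[330.6 259.2]]
1 0.057 [[203.9 136.6]] [[321.5 257.5]]
```

View pics/m1.png

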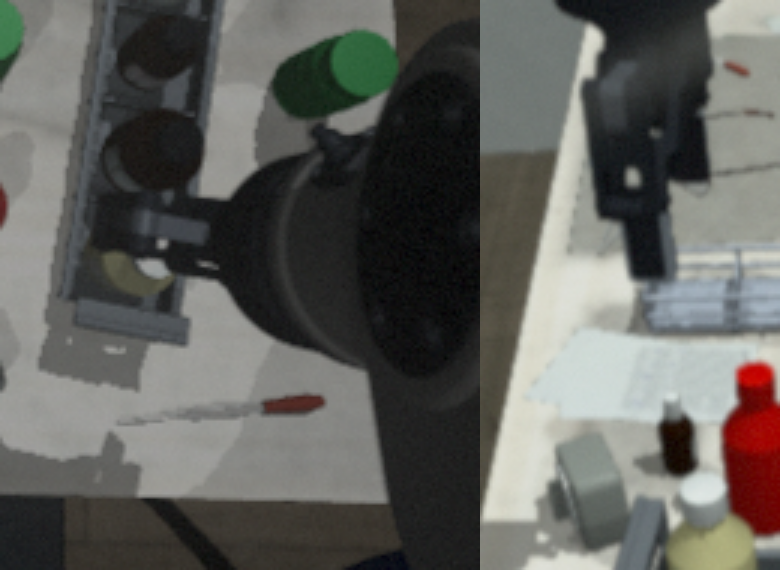

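```bash
python3 -m handwheel '[{"dp":[-0.001,0.006,0.05],"delta_rot":[0,0,0.006]},{"dp":[-0.001,0.006,0.09],"delta_rot":[0,0,0.006]},{"dp":[-0.001,0.006,0.095],"delta_rot":[0,0,0.006]},{"dp":[-0.001,0.006,0.095],"delta_rot":[0,0,0.006]}]'; python3 - <<'E'
from geo import *
from bench import vision,status
s=vision.grab_frame("side")["img"];t=vision.grab_frame("top")["img"]
p=status.get_obs()['tcp_pos']; print(p); y=np.array([.158,.987,0])
for h in(-.057,-.0425,.0425,.057): print(h,proj('side',p+h*y+[0,0,.013]).round(1),proj('top',p+h*y+[0,0,.013]).round(1))
def prep(im,r,c,k): return cv2.resize(np.clip(im[r:r+150,c:c+k].astype(float)*1.7,0,255).astype(np.uint8),None,fx=4,fy=4,interpolation=cv2.INTER_CUBIC)
cv2.imwrite('pics/m2.png',np.hstack([prep(t,190,300,100),prep(s,130,150,100)]))
E
```

```text
clock: 2.08
tcp_pos: [0.4303, -0.1298, 0.166]
orientation: [3.13, -0.27, 0.001]
contact_force: [0.1, 0.3, 0.3]
grip_width: 0.0854
gripper_force: 0.0
[ 0.43119592 -0.12967916  0.16691363]
-0.057 [[196.3 231.1]] [[380.5 270.7]]
-0.0425 [[198.  224.5]] [[372.5 269.3]]
0.0425 [[206.8 190.3]] [[326.1 260.7]]
0.057 [[208.1 185.1]] [[318.2 259.3]]
```

View pics/m2.png

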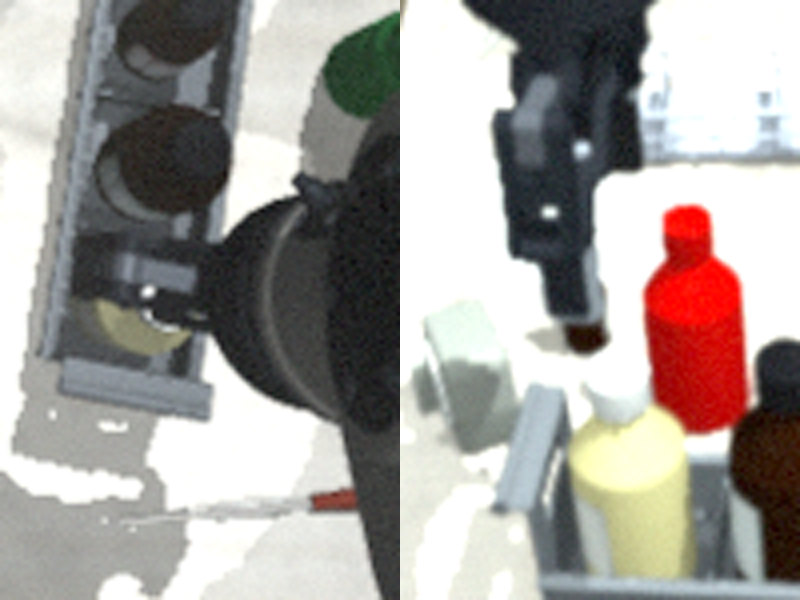

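The top view agrees with the projected TCP. In the side view the near fingertip shows at about (192,209), roughly 16 px higher than projected, so the open fingers seem to end higher than I assumed. The finger is still above the cap. I'll go down carefully and judge the height relative to the bottle.

```bash
python3 -m handwheel '[{"dp":[0,-0.004,0.03],"delta_rot":[0,0,0]},{"dp":[0,-0.004,0.06],"delta_rot":[0,0,0]},{"dp":[0,-0.004,0.06],"delta_rot":[0,0,0]},{"dp":[0,-0.004,0.06],"delta_rot":[0,0,0]}]'; python3 - <<'E'
from geo import *
from bench import vision,status
s=vision.grab_frame("side")["img"];t=vision.grab_frame("top")["img"]
p=status.get_obs()['tcp_pos']; print(p); y=np.array([.158,.987,0])
for h in(-.057,-.0425,.0425,.057): print(h,proj('side',p+h*y+[0,0,.013]).round(1),proj('top',p+h*y+[0,0,.013]).round(1))
def prep(im,r,c,k): return cv2.resize(np.clip(im[r:r+150,c:c+k].astype(float)*1.7,0,255).astype(np.uint8),None,fx=4,fy=4,interpolation=cv2.INTER_CUBIC)
cv2.imwrite('pics/m3.png',np.hstack([prep(t,190,300,100),prep(s,150,150,100)]))
E
```

```text
clock: 2.68
tcp_pos: [0.4319, -0.1254, 0.1069]
orientation: [3.13, -0.269, 0.004]
contact_force: [-0.1, -0.0, 0.1]
grip_width: 0.0853
gripper_force: 0.0
[ 0.43196201 -0.12545515  0.10689197]
-0.057 [[200.9 255.1]] [[368.3 269.7]]
-0.0425 [[202.4 248.6]] [[361.  268.4]]
0.0425 [[210.3 214.2]] [[318.2 260.5]]
0.057 [[211.5 208.9]] [[311.  259.2]]
```

View pics/m3.png

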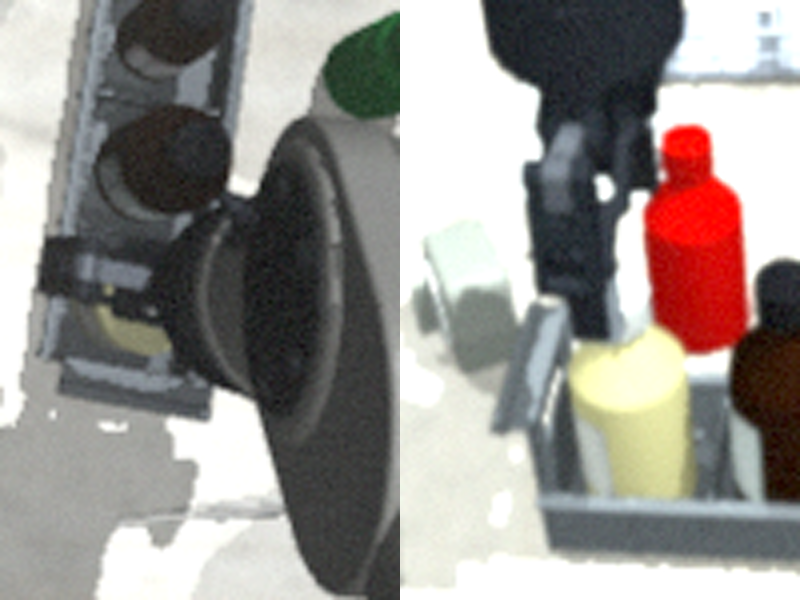

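The near fingertip now shows at (197,235), just above the shoulder of the cream bottle. I'll go 25 mm lower, where there is still palm clearance over the cap, and close. The closed width will tell me what is gripped.

```bash
python3 -m handwheel '[{"dp":[-0.001,0,0.012],"delta_rot":[0,0,0]},{"dp":[-0.001,0,0.025],"delta_rot":[0,0,0]},{"dp":[-0.001,0,0.025],"delta_rot":[0,0,0]}]'; python3 -m handwheel '[{"dp":[0,0,0],"delta_rot":[0,0,0]},{"dp":[0,0,0],"delta_rot":[0,0,0]},{"dp":[0,0,0],"delta_rot":[0,0,0]},{"dp":[0,0,0],"delta_rot":[0,0,0]},{"dp":[0,0,0],"delta_rot":[0,0,0]},{"dp":[0,0,0],"delta_rot":[0,0,0]}]' 0 40
```

```text
clock: 3.15
tcp_pos: [0.4284, -0.1247, 0.079]
orientation: [-3.13, 0.268, 0.004]
contact_force: [-0.0, 0.1, -0.7]
grip_width: 0.0853
gripper_force: 0.0
clock: 3.9
tcp_pos: [0.4303, -0.125, 0.0809]
orientation: [3.13, -0.268, 0.002]
contact_force: [-0.3, 0.1, 5.6]
grip_width: 0.0512
gripper_force: 41.6
```

```bash
python3 -m handwheel '[{"dp":[0,0,-0.01],"delta_rot":[0,0,0]},{"dp":[0,0,-0.04],"delta_rot":[0,0,0]},{"dp":[0,0,-0.08],"delta_rot":[0,0,0]},{"dp":[0,0,-0.12],"delta_rot":[0,0,0]},{"dp":[0,0,-0.16],"delta_rot":[0,0,0]},{"dp":[0,0,-0.16],"delta_rot":[0,0,0]}]'; python3 go.py 0.6296 0.2335 0.241 1.508
python3 - <<'E'
from geo import *
from bench import vision
s=vision.grab_frame("side")["img"]
cv2.imwrite('pics/s4.png',cv2.resize(s[60:310,120:360],None,fx=2.2,fy=2.2))
E
```

```text
clock: 4.65
tcp_pos: [0.4315, -0.1253, 0.2436]
orientation: [3.129, -0.269, 0.01]
contact_force: [0.2, -0.3, -1.4]
grip_width: 0.0515
gripper_force: 42.2
dp [ 0.134  -0.3873  0.0032] rot [-1.000e-02 -1.000e-03  3.033e+00] j7 -1.62
dp [ 0.134  -0.3873  0.0032] rot [ 0.001 -0.006 -0.109] j7 -1.62
t 4.65 tcp [ 0.4315 -0.1253  0.2436] axes x,y [ 0.985 -0.171  0.006] [-0.171 -0.985  0.   ]
```

View pics/s4.png

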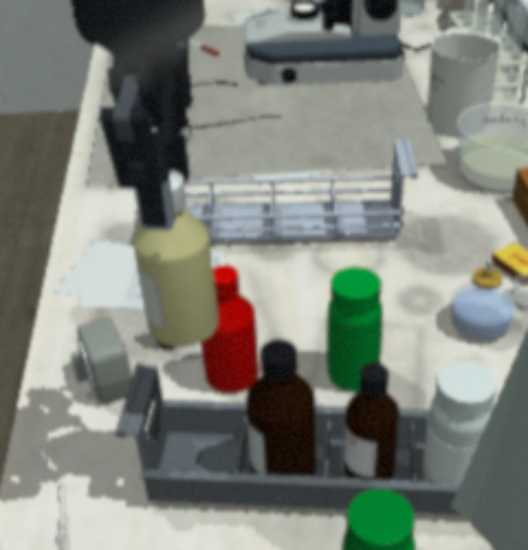

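The cream bottle hangs nearly upright in the gripper at about (200,180) in side, and the other three bottles are undisturbed. I'll carry it over the rack.

```bash
python3 -m handwheel '[{"dp":[0.008,-0.025,0],"delta_rot":[0,0,-0.01]},{"dp":[0.024,-0.07,0],"delta_rot":[0,0,-0.02]},{"dp":[0.042,-0.12,0],"delta_rot":[0,0,-0.03]},{"dp":[0.06,-0.175,0],"delta_rot":[0,0,-0.05]},{"dp":[0.08,-0.23,0],"delta_rot":[0,0,-0.065]},{"dp":[0.1,-0.285,0],"delta_rot":[0,0,-0.08]},{"dp":[0.118,-0.335,0],"delta_rot":[0,0,-0.1]},{"dp":[0.13,-0.37,0],"delta_rot":[0,0,-0.109]},{"dp":[0.134,-0.387,0],"delta_rot":[0,-0.006,-0.109]},{"dp":[0.134,-0.387,0],"delta_rot":[0,-0.006,-0.109]},{"dp":[0.134,-0.387,0],"delta_rot":[0,-0.006,-0.109]}]'; python3 go.py 0.6296 0.2335 0.125 1.508
python3 - <<'E'
from geo import *
from bench import vision,status
s=vision.grab_frame("side")["img"];t=vision.grab_frame("top")["img"]
p=status.get_obs()['tcp_pos']
for d in(-.07,.0,.05): print(d,proj('side',p+[0,0,d]).round(1),proj('top',p+[0,0,d]).round(1))
def prep(im,r,c,w,h): return cv2.resize(np.clip(im[r:r+h,c:c+w].astype(float)*1.5,0,255).astype(np.uint8),None,fx=4,fy=4,interpolation=cv2.INTER_CUBIC)
cv2.imwrite('pics/m5.png',np.hstack([prep(t,80,90,110,140),prep(s,40,250,85,140)]))
E
```

```text
clock: 6.08
tcp_pos: [0.6273, 0.2314, 0.2399]
orientation: [3.139, -0.101, -0.011]
contact_force: [-0.2, 0.2, -1.8]
grip_width: 0.051
gripper_force: 42.1
dp [ 0.0029 -0.0024  0.1148] rot [ 1.00e-02 -2.00e-03  3.14e+00] j7 -2.25
dp [ 0.0029 -0.0024  0.1148] rot [ 0.001  0.007 -0.001] j7 -2.25
t 6.075 tcp [0.6273 0.2314 0.2399] axes x,y [ 0.998 -0.064 -0.007] [-0.064 -0.998  0.001]
-0.07 [[287.3 104.2]] [[158.7 157.7]]
0.0 [[288.3  76.2]] [[148.8 146.8]]
0.05 [[289.1  54.5]] [[140.4 137.5]]
```

View pics/m5.png

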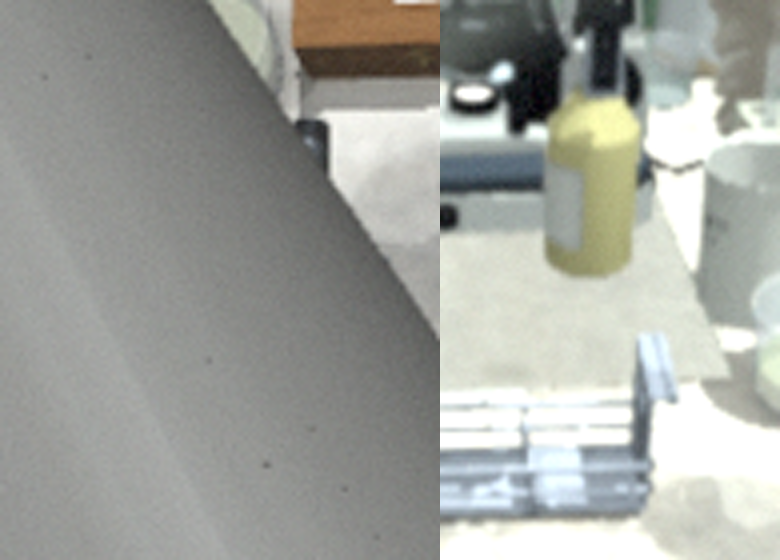

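Side view: the cream bottle is upright, with its base centre at about (287,107). The TCP projection gives (287,104), so it is in line with place 1, between the divider at column 272 and the tall end at column 301. The arm hides the top view. I'll lower it.

```bash
python3 -m handwheel '[{"dp":[0.002,-0.002,0.04],"delta_rot":[0,0.006,0]},{"dp":[0.002,-0.002,0.08],"delta_rot":[0,0.006,0]},{"dp":[0.002,-0.002,0.105],"delta_rot":[0,0.006,0]},{"dp":[0.002,-0.002,0.105],"delta_rot":[0,0.006,0]}]'; python3 -m handwheel '[{"dp":[0,0,0.015],"delta_rot":[0,0,0]},{"dp":[0,0,0.03],"delta_rot":[0,0,0]},{"dp":[0,0,0.04],"delta_rot":[0,0,0]},{"dp":[0,0,0.045],"delta_rot":[0,0,0]},{"dp":[0,0,0.045],"delta_rot":[0,0,0]}]'; python3 go.py 0.6296 0.2335 0.083 1.508
```

```text
clock: 6.68
tcp_pos: [0.6277, 0.2334, 0.1335]
orientation: [3.138, -0.1, -0.006]
contact_force: [1.3, -0.7, -1.1]
grip_width: 0.0508
gripper_force: 42.1
clock: 7.3
tcp_pos: [0.629, 0.2355, 0.0899]
orientation: [-3.14, 0.098, 0.001]
contact_force: [-0.1, -0.5, -1.3]
grip_width: 0.0509
gripper_force: 42.1
dp [0.0008 0.002  0.0069] rot [-1.000e-03 -0.000e+00 -3.141e+00] j7 -2.31
dp [0.0008 0.002  0.0069] rot [-0.     0.     0.001] j7 -2.31
t 7.3 tcp [0.629  0.2355 0.0899] axes x,y [ 0.998 -0.062 -0.   ] [-0.062 -0.998 -0.   ]
```

```bash
python3 -m handwheel '[{"dp":[0,0.002,0.004],"delta_rot":[0,0,0]},{"dp":[0,0.002,0.007],"delta_rot":[0,0,0]},{"dp":[0,0.002,0.008],"delta_rot":[0,0,0]}]'; python3 - <<'E'
from geo import *
from bench import vision
s=vision.grab_frame("side")["img"]
cv2.imwrite('pics/m6.png',cv2.resize(s[70:180,170:330],None,fx=4,fy=4,interpolation=cv2.INTER_CUBIC))
E
```

```text
clock: 7.68
tcp_pos: [0.629, 0.2334, 0.0821]
orientation: [-3.14, 0.098, 0.0]
contact_force: [-0.6, 1.2, -0.7]
grip_width: 0.051
gripper_force: 42.1
```

View pics/m6.png

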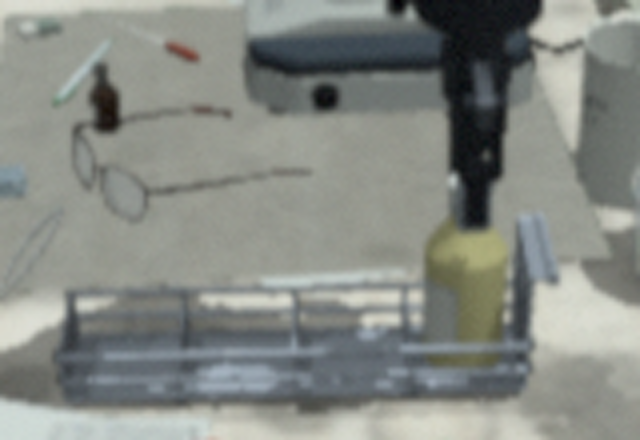

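The bottle stands inside place 1, centred between the divider and the tall end (composite columns 425–507). The force has started to drop. I'll release it and go back up.

```bash
python3 -m handwheel '[{"dp":[0,0,0.001],"delta_rot":[0,0,0]},{"dp":[0,0,0.001],"delta_rot":[0,0,0]},{"dp":[0,0,0.001],"delta_rot":[0,0,0]},{"dp":[0,0,0.001],"delta_rot":[0,0,0]},{"dp":[0,0,-0.02],"delta_rot":[0,0,0]},{"dp":[0,0,-0.06],"delta_rot":[0,0,0]},{"dp":[0,0,-0.11],"delta_rot":[0,0,0]},{"dp":[0,0,-0.15],"delta_rot":[0,0,0]},{"dp":[0,0,-0.15],"delta_rot":[0,0,0]}]' 1; python3 go.py 0.5015 -0.139 0.232 1.406
```

```text
clock: 8.85
tcp_pos: [0.6312, 0.235, 0.2384]
orientation: [-3.136, 0.098, -0.013]
contact_force: [-0.9, 0.5, 0.3]
grip_width: 0.0853
gripper_force: 0.0
dp [-0.1063  0.3814  0.0038] rot [ 0.012 -0.008 -3.039] j7 -2.25
dp [-0.1063  0.3814  0.0038] rot [-0.005 -0.008  0.103] j7 -2.25
t 8.85 tcp [0.6312 0.235  0.2384] axes x,y [ 0.998 -0.062  0.008] [-0.062 -0.998 -0.005]
```

```bash
python3 -m handwheel '[{"dp":[-0.008,0.03,0],"delta_rot":[0,0,0.01]},{"dp":[-0.022,0.08,0],"delta_rot":[0,0,0.02]},{"dp":[-0.039,0.14,0],"delta_rot":[0,0,0.04]},{"dp":[-0.056,0.2,0],"delta_rot":[0,0,0.05]},{"dp":[-0.072,0.26,0],"delta_rot":[0,0,0.07]},{"dp":[-0.088,0.315,0],"delta_rot":[0,0,0.085]},{"dp":[-0.099,0.355,0],"delta_rot":[0,-0.003,0.1]},{"dp":[-0.106,0.381,0],"delta_rot":[0,-0.003,0.103]},{"dp":[-0.106,0.381,0],"delta_rot":[0,-0.003,0.103]},{"dp":[-0.106,0.381,0],"delta_rot":[0,-0.003,0.103]}]'; python3 go.py 0.5015 -0.139 0.090 1.406
python3 - <<'E'
from geo import *
from bench import vision,status
s=vision.grab_frame("side")["img"];t=vision.grab_frame("top")["img"]
def prep(im,r,c,w,h): return cv2.resize(np.clip(im[r:r+h,c:c+w].astype(float)*1.5,0,255).astype(np.uint8),None,fx=3.3,fy=3.3,interpolation=cv2.INTER_CUBIC)
cv2.imwrite('pics/m7.png',np.hstack([prep(t,135,130,75,170),prep(s,110,170,165,170)]))
E
```

```text
clock: 10.1
tcp_pos: [0.4997, -0.139, 0.2323]
orientation: [-3.13, 0.257, 0.004]
contact_force: [-0.7, -0.6, 0.3]
grip_width: 0.0857
gripper_force: 0.0
dp [ 0.0022 -0.0002  0.1423] rot [-5.000e-03 -1.000e-03 -3.141e+00] j7 -1.66
dp [ 0.0022 -0.0002  0.1423] rot [-0.001  0.003  0.001] j7 -1.66
t 10.1 tcp [ 0.4997 -0.139   0.2323] axes x,y [ 0.987 -0.163 -0.003] [-0.163 -0.987 -0.001]
```

View pics/m7.png

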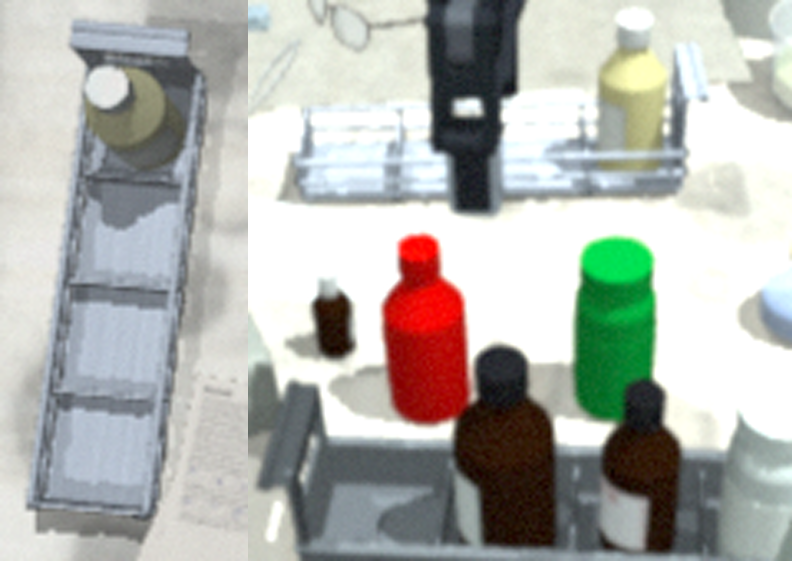

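Cream stands upright in place 1 with its cap at (162,161) in the top view, and the rest is undisturbed. I have one picture left, so from here I check numerically. Next is the large brown bottle.

```bash
python3 - <<'E'
from geo import *
print(atz('top',(162.4,161.4),.14))
E
python3 -m handwheel '[{"dp":[0.001,0,0.045],"delta_rot":[0,0,0]},{"dp":[0.001,0,0.09],"delta_rot":[0,0,0]},{"dp":[0.001,0,0.125],"delta_rot":[0,0,0]},{"dp":[0.001,0,0.142],"delta_rot":[0,0,0]},{"dp":[0.001,0,0.142],"delta_rot":[0,0,0]}]'; python3 -m handwheel '[{"dp":[0,0,0],"delta_rot":[0,0,0]},{"dp":[0,0,0],"delta_rot":[0,0,0]},{"dp":[0,0,0],"delta_rot":[0,0,0]},{"dp":[0,0,0],"delta_rot":[0,0,0]},{"dp":[0,0,0],"delta_rot":[0,0,0]}]' 0 50
```

```text
[0.62856869 0.23169447 0.14      ]
clock: 10.82
tcp_pos: [0.4999, -0.1394, 0.0896]
orientation: [-3.13, 0.257, 0.007]
contact_force: [-0.5, -0.6, 0.1]
grip_width: 0.0854
gripper_force: 0.0
clock: 11.45
tcp_pos: [0.5018, -0.1404, 0.0921]
orientation: [3.131, -0.259, 0.001]
contact_force: [-1.2, 0.5, 4.3]
grip_width: 0.0539
gripper_force: 52.2
```

```bash
python3 -m handwheel '[{"dp":[0,0,-0.01],"delta_rot":[0,0,0]},{"dp":[0,0,-0.04],"delta_rot":[0,0,0]},{"dp":[0,0,-0.08],"delta_rot":[0,0,0]},{"dp":[0,0,-0.12],"delta_rot":[0,0,0]},{"dp":[0,0,-0.16],"delta_rot":[0,0,0]},{"dp":[0,0,-0.16],"delta_rot":[0,0,0]}]'; python3 go.py 0.5555 0.237 0.252 1.508
```

```text
clock: 12.2
tcp_pos: [0.5027, -0.1407, 0.2543]
orientation: [3.13, -0.259, 0.007]
contact_force: [-0.5, 1.3, -1.9]
grip_width: 0.0537
gripper_force: 53.3
dp [-0.0101 -0.3812  0.0021] rot [-7.000e-03 -1.000e-03  3.039e+00] j7 -1.65
dp [-0.0101 -0.3812  0.0021] rot [ 0.001 -0.004 -0.103] j7 -1.65
t 12.2 tcp [ 0.5027 -0.1407  0.2543] axes x,y [ 0.986 -0.165  0.004] [-0.165 -0.986  0.001]
```

```bash
python3 -m handwheel '[{"dp":[-0.001,-0.025,0],"delta_rot":[0,0,-0.01]},{"dp":[-0.002,-0.07,0],"delta_rot":[0,0,-0.02]},{"dp":[-0.003,-0.12,0],"delta_rot":[0,0,-0.03]},{"dp":[-0.004,-0.175,0],"delta_rot":[0,0,-0.05]},{"dp":[-0.006,-0.23,0],"delta_rot":[0,0,-0.065]},{"dp":[-0.007,-0.285,0],"delta_rot":[0,0,-0.08]},{"dp":[-0.009,-0.335,0],"delta_rot":[0,0,-0.1]},{"dp":[-0.01,-0.365,0],"delta_rot":[0,0,-0.103]},{"dp":[-0.01,-0.381,0],"delta_rot":[0,-0.003,-0.103]},{"dp":[-0.01,-0.381,0],"delta_rot":[0,-0.003,-0.103]},{"dp":[-0.01,-0.381,0],"delta_rot":[0,-0.003,-0.103]}]'; python3 go.py 0.5555 0.237 0.135 1.508
cat > seg.py <<'E'
from geo import *
from bench import vision,status
# brown/cream blob check in the side view: columns of the held bottle at rows above the rack
def dark(col,row,n='side'):
    s=vision.grab_frame(n)["img"]; return s
E
python3 - <<'E'
from geo import *
from bench import vision,status
s=vision.grab_frame("side")["img"].astype(int); p=status.get_obs()['tcp_pos']
a=proj('side',p+[0,0,.02])[0]; b=proj('side',p-[0,0,.08])[0]; print(a,b)
for r in range(int(a[1])-4,int(b[1])+12,5):
    row=s[r]; m=(row.sum(1)<130)&(abs(np.arange(512)-b[0])<40); c=np.where(m)[0]; print(r,c.min() if len(c) else None,c.max() if len(c) else None,len(c),c.mean() if len(c) else 0)
E
```

```text
clock: 13.58
tcp_pos: [0.5536, 0.235, 0.2499]
orientation: [3.139, -0.101, -0.01]
contact_force: [0.0, -1.0, -1.5]
grip_width: 0.0541
gripper_force: 53.2
dp [ 0.0025 -0.0023  0.1149] rot [ 1.00e-02 -1.00e-03  3.14e+00] j7 -2.31
dp [ 0.0025 -0.0023  0.1149] rot [ 0.001  0.006 -0.002] j7 -2.31
t 13.575 tcp [0.5536 0.235  0.2499] axes x,y [ 0.998 -0.064 -0.006] [-0.064 -0.998  0.001]
[255.74637536  64.49775199] [256.41106986 105.32498967]
60 268 296 23 281.8695652173913
65 248 296 42 270.1666666666667
70 245 279 29 259.7241379310345
75 245 267 23 256.0
80 250 267 18 258.5
85 234 296 52 268.4807692307692
90 252 266 15 259.0
95 252 266 15 259.0
100 252 266 15 259.0
105 246 266 21 256.0
110 None None 0 0
115 None None 0 0
```

The held bottle spans columns 246–266 at its base. Its centre is 256, against 256.4 projected, so it is aligned. I'll lower it.

```bash
python3 -m handwheel '[{"dp":[0.0015,-0.002,0.04],"delta_rot":[0,0.005,0]},{"dp":[0.0015,-0.002,0.08],"delta_rot":[0,0.005,0]},{"dp":[0.0015,-0.002,0.115],"delta_rot":[0,0.005,0]},{"dp":[0.0015,-0.002,0.13],"delta_rot":[0,0.005,0]},{"dp":[0.0015,-0.002,0.14],"delta_rot":[0,0.005,0]},{"dp":[0.0015,-0.002,0.147],"delta_rot":[0,0.005,0]},{"dp":[0.0015,-0.002,0.147],"delta_rot":[0,0.005,0]}]'; python3 go.py 0.5555 0.237 0.091 1.508
```

```text
clock: 14.5
tcp_pos: [0.5544, 0.2392, 0.1036]
orientation: [-3.139, 0.098, 0.001]
contact_force: [-0.1, -0.5, -1.5]
grip_width: 0.0539
gripper_force: 53.3
dp [0.0013 0.0021 0.0126] rot [-1.000e-03 -1.000e-03 -3.141e+00] j7 -2.4
dp [0.0013 0.0021 0.0126] rot [-0.001  0.     0.   ] j7 -2.4
t 14.5 tcp [0.5544 0.2392 0.1036] axes x,y [ 0.998 -0.062 -0.   ] [-0.062 -0.998 -0.001]
```

```bash
python3 -m handwheel '[{"dp":[0.001,0.002,0.005],"delta_rot":[0,0,0]},{"dp":[0.001,0.002,0.009],"delta_rot":[0,0,0]},{"dp":[0.001,0.002,0.012],"delta_rot":[0,0,0]},{"dp":[0.001,0.002,0.013],"delta_rot":[0,0,0]}]'
```

```text
clock: 15.0
tcp_pos: [0.5563, 0.2373, 0.0921]
orientation: [-3.139, 0.098, -0.003]
contact_force: [-2.0, -2.1, 14.8]
grip_width: 0.054
gripper_force: 54.7
```

There is 15 N upward at the expected height, so it is on the floor. I'll release it.

```bash
python3 -m handwheel '[{"dp":[0,0,-0.001],"delta_rot":[0,0,0]},{"dp":[0,0,-0.001],"delta_rot":[0,0,0]},{"dp":[0,0,-0.001],"delta_rot":[0,0,0]},{"dp":[0,0,-0.001],"delta_rot":[0,0,0]},{"dp":[0,0,-0.02],"delta_rot":[0,0,0]},{"dp":[0,0,-0.06],"delta_rot":[0,0,0]},{"dp":[0,0,-0.11],"delta_rot":[0,0,0]},{"dp":[0,0,-0.145],"delta_rot":[0,0,0]},{"dp":[0,0,-0.145],"delta_rot":[0,0,0]}]' 1; python3 go.py 0.5765 -0.1495 0.232 1.406
```

```text
clock: 16.12
tcp_pos: [0.5569, 0.2384, 0.2401]
orientation: [-3.136, 0.098, -0.009]
contact_force: [-0.0, -0.0, -0.2]
grip_width: 0.0855
gripper_force: 0.0
dp [0.0436 0.386  0.0067] rot [ 0.008 -0.007 -3.039] j7 -2.32
dp [0.0436 0.386  0.0067] rot [-0.005 -0.006  0.103] j7 -2.32
t 16.125 tcp [0.5569 0.2384 0.2401] axes x,y [ 0.998 -0.062  0.006] [-0.062 -0.998 -0.004]
```

```bash
python3 -m handwheel '[{"dp":[0.003,0.03,0],"delta_rot":[0,0,0.01]},{"dp":[0.009,0.08,0],"delta_rot":[0,0,0.02]},{"dp":[0.016,0.14,0],"delta_rot":[0,0,0.04]},{"dp":[0.023,0.2,0],"delta_rot":[0,0,0.05]},{"dp":[0.03,0.26,0],"delta_rot":[0,0,0.07]},{"dp":[0.036,0.315,0],"delta_rot":[0,0,0.085]},{"dp":[0.041,0.36,0],"delta_rot":[0,-0.003,0.1]},{"dp":[0.044,0.386,0.003],"delta_rot":[0,-0.003,0.103]},{"dp":[0.044,0.386,0.006],"delta_rot":[0,-0.003,0.103]},{"dp":[0.044,0.386,0.006],"delta_rot":[0,-0.003,0.103]}]'; python3 go.py 0.5765 -0.1495 0.068 1.406
python3 - <<'E'
from geo import *
from bench import vision
t=vision.grab_frame("top")["img"]; s=vision.grab_frame("side")["img"]
cv2.imwrite('pics/t8.png',t);cv2.imwrite('pics/s8.png',s)
m=(t.sum(2)<110).astype(np.uint8); m[:,:130]=0;m[:,205:]=0;m[:170]=0;m[235:]=0
n,l,st,c=cv2.connectedComponentsWithStats(m); i=1+st[1:,4].argmax(); print('top blob',st[i],c[i])
def sil(n,P,r,z0,z1):  # predicted bounding box
    a=np.linspace(0,6.283,40); q=np.vstack([np.c_[P[0]+rr*np.cos(a),P[1]+rr*np.sin(a),np.full(40,z)] for z,rr in((z0,r),(z1-.035,r),(z1,.0145))]); u=proj(n,q); return u.min(0).round(1),u.max(0).round(1)
print('pred',sil('top',(.5555,.2375),.028,.01,.153),sil('side',(.5555,.2375),.028,.01,.153))
m=(s.sum(2)<130).astype(np.uint8); m[:,:230]=0;m[:,290:]=0;m[:95]=0;m[172:]=0
n,l,st,c=cv2.connectedComponentsWithStats(m); i=1+st[1:,4].argmax(); print('side blob',st[i],c[i])
E
```

```text
clock: 17.38
tcp_pos: [0.5747, -0.1495, 0.2285]
orientation: [-3.129, 0.257, 0.008]
contact_force: [-0.2, -0.0, -0.4]
grip_width: 0.0853
gripper_force: 0.0
dp [ 0.0027 -0.      0.1605] rot [-8.000e-03 -2.000e-03 -3.141e+00] j7 -1.7
dp [ 0.0027 -0.      0.1605] rot [-0.001  0.005  0.001] j7 -1.7
t 17.375 tcp [ 0.5747 -0.1495  0.2285] axes x,y [ 0.987 -0.163 -0.005] [-0.163 -0.987 -0.001]
top blob [149 187  34  27 652] [164.33742331 200.18404908]
pred (array([146.1, 185.5]), array([183.3, 218.8])) (array([246.1, 108.4]), array([268.7, 166. ]))
side blob [248 110  20  46 620] [258.52096774 134.1483871 ]
```

Large brown is upright in place 2: top blob 149–183 × 187–214, side blob rows 110–156, matching the prediction. Next is small brown.

```bash
python3 -m handwheel '[{"dp":[0.001,0,0.045],"delta_rot":[0,0.002,0]},{"dp":[0.001,0,0.09],"delta_rot":[0,0.002,0]},{"dp":[0.001,0,0.13],"delta_rot":[0,0.002,0]},{"dp":[0.001,0,0.15],"delta_rot":[0,0.002,0]},{"dp":[0.001,0,0.156],"delta_rot":[0,0.002,0]},{"dp":[0.001,0,0.156],"delta_rot":[0,0.002,0]}]'; python3 -m handwheel '[{"dp":[0,0,0],"delta_rot":[0,0,0]},{"dp":[0,0,0],"delta_rot":[0,0,0]},{"dp":[0,0,0],"delta_rot":[0,0,0]},{"dp":[0,0,0],"delta_rot":[0,0,0]},{"dp":[0,0,0],"delta_rot":[0,0,0]},{"dp":[0,0,0],"delta_rot":[0,0,0]}]' 0 40
```

```text
clock: 18.23
tcp_pos: [0.5759, -0.1503, 0.0735]
orientation: [-3.13, 0.257, 0.002]
contact_force: [-0.3, -0.1, 0.3]
grip_width: 0.0853
gripper_force: 0.0
clock: 18.98
tcp_pos: [0.5765, -0.1511, 0.0741]
orientation: [-3.131, 0.259, -0.0]
contact_force: [0.0, 0.2, 5.5]
grip_width: 0.0422
gripper_force: 40.0
```

```bash
python3 -m handwheel '[{"dp":[0,0,-0.01],"delta_rot":[0,0,0]},{"dp":[0,0,-0.04],"delta_rot":[0,0,0]},{"dp":[0,0,-0.08],"delta_rot":[0,0,0]},{"dp":[0,0,-0.12],"delta_rot":[0,0,0]},{"dp":[0,0,-0.165],"delta_rot":[0,0,0]},{"dp":[0,0,-0.165],"delta_rot":[0,0,0]}]'; python3 go.py 0.4815 0.242 0.238 1.508
```

```text
clock: 19.73
tcp_pos: [0.5779, -0.1514, 0.2423]
orientation: [3.13, -0.26, 0.008]
contact_force: [0.5, 0.1, -1.5]
grip_width: 0.042
gripper_force: 40.8
dp [-0.1599 -0.3722  0.0034] rot [-8.000e-03 -1.000e-03  3.039e+00] j7 -1.7
dp [-0.1599 -0.3722  0.0034] rot [ 0.    -0.005 -0.103] j7 -1.7
t 19.725 tcp [ 0.5779 -0.1514  0.2423] axes x,y [ 0.986 -0.165  0.005] [-0.165 -0.986  0.   ]
```

```bash
python3 -m handwheel '[{"dp":[-0.011,-0.025,0],"delta_rot":[0,0,-0.01]},{"dp":[-0.03,-0.07,0],"delta_rot":[0,0,-0.02]},{"dp":[-0.052,-0.12,0],"delta_rot":[0,0,-0.03]},{"dp":[-0.075,-0.175,0],"delta_rot":[0,0,-0.05]},{"dp":[-0.099,-0.23,0],"delta_rot":[0,0,-0.065]},{"dp":[-0.122,-0.285,0],"delta_rot":[0,0,-0.08]},{"dp":[-0.144,-0.335,0],"delta_rot":[0,0,-0.1]},{"dp":[-0.156,-0.362,0],"delta_rot":[0,0,-0.103]},{"dp":[-0.16,-0.372,0],"delta_rot":[0,-0.003,-0.103]},{"dp":[-0.16,-0.372,0],"delta_rot":[0,-0.003,-0.103]},{"dp":[-0.16,-0.372,0],"delta_rot":[0,-0.003,-0.103]}]'; python3 go.py 0.4815 0.242 0.074 1.508
python3 - <<'E'
from geo import *
from bench import vision,status
s=vision.grab_frame("side")["img"].astype(int); p=status.get_obs()['tcp_pos']
b=proj('side',p-[0,0,.064])[0]; print(b)
for r in range(int(b[1])-25,int(b[1])+12,4):
    c=np.where((s[r].sum(1)<150)&(abs(np.arange(512)-b[0])<30))[0]; print(r,(c.min(),c.max(),c.mean()) if len(c) else None)
E
```

```text
clock: 21.1
tcp_pos: [0.4795, 0.2402, 0.2379]
orientation: [3.14, -0.102, -0.009]
contact_force: [-0.9, 0.1, -0.9]
grip_width: 0.0421
gripper_force: 40.8
dp [ 0.0028 -0.002   0.1639] rot [ 9.00e-03 -1.00e-03  3.14e+00] j7 -2.37
dp [ 0.0028 -0.002   0.1639] rot [ 0.001  0.005 -0.002] j7 -2.37
t 21.1 tcp [0.4795 0.2402 0.2379] axes x,y [ 0.998 -0.065 -0.005] [-0.065 -0.998  0.001]
[225.18573784 104.4102491 ]
79 (np.int64(216), np.int64(231), np.float64(223.5))
83 (np.int64(224), np.int64(235), np.float64(229.5))
87 (np.int64(226), np.int64(255), np.float64(241.75))
91 (np.int64(196), np.int64(232), np.float64(224.875))
95 (np.int64(196), np.int64(253), np.float64(229.93333333333334))
99 (np.int64(196), np.int64(232), np.float64(219.4))
103 (np.int64(217), np.int64(232), np.float64(224.5))
107 None
111 (np.int64(253), np.int64(255), np.float64(254.0))
115 (np.int64(253), np.int64(255), np.float64(254.0))
```

Aligned: base columns 217–232, centre 224.5, against 225.2 projected. I'll lower it.

```bash
python3 -m handwheel '[{"dp":[0.0015,-0.0005,0.04],"delta_rot":[0,0.003,0]},{"dp":[0.0015,-0.0005,0.08],"delta_rot":[0,0.003,0]},{"dp":[0.0015,-0.0005,0.12],"delta_rot":[0,0.003,0]},{"dp":[0.0015,-0.0005,0.14],"delta_rot":[0,0.003,0]},{"dp":[0.0015,-0.0005,0.15],"delta_rot":[0,0.003,0]},{"dp":[0.0015,-0.0005,0.157],"delta_rot":[0,0.003,0]},{"dp":[0.0015,-0.0005,0.16],"delta_rot":[0,0.003,0]},{"dp":[0.0015,-0.0005,0.16],"delta_rot":[0,0.003,0]}]'; python3 go.py 0.4815 0.242 0.074 1.508
```

```text
clock: 22.15
tcp_pos: [0.4801, 0.2428, 0.0789]
orientation: [-3.139, 0.098, 0.002]
contact_force: [-0.3, -1.5, -1.2]
grip_width: 0.042
gripper_force: 40.8
dp [0.0014 0.0008 0.0049] rot [-2.000e-03 -2.000e-03 -3.141e+00] j7 -2.5
dp [0.0014 0.0008 0.0049] rot [-0.001  0.001  0.   ] j7 -2.5
t 22.15 tcp [0.4801 0.2428 0.0789] axes x,y [ 0.998 -0.062 -0.001] [-0.062 -0.998 -0.001]
```

```bash
python3 -m handwheel '[{"dp":[0.001,0.001,0.003],"delta_rot":[0,0,0]},{"dp":[0.001,0.001,0.005],"delta_rot":[0,0,0]},{"dp":[0.001,0.001,0.006],"delta_rot":[0,0,0]}]'
```

```text
clock: 22.52
tcp_pos: [0.4822, 0.2421, 0.0739]
orientation: [-3.139, 0.098, -0.001]
contact_force: [-1.0, -1.9, 15.3]
grip_width: 0.0423
gripper_force: 42.2
```

On the floor. I'll release it, and meanwhile use the last picture for the grey hood beside the white jar.

```bash
python3 -m handwheel '[{"dp":[0,0,-0.001],"delta_rot":[0,0,0]},{"dp":[0,0,-0.001],"delta_rot":[0,0,0]},{"dp":[0,0,-0.001],"delta_rot":[0,0,0]},{"dp":[0,0,-0.001],"delta_rot":[0,0,0]},{"dp":[0,0,-0.02],"delta_rot":[0,0,0]},{"dp":[0,0,-0.06],"delta_rot":[0,0,0]},{"dp":[0,0,-0.11],"delta_rot":[0,0,0]},{"dp":[0,0,-0.16],"delta_rot":[0,0,0]},{"dp":[0,0,-0.16],"delta_rot":[0,0,0]}]' 1; python3 go.py 0.6465 -0.163 0.232 1.406
python3 - <<'E'
from geo import *
def prep(n,r,c,w,h):
    o=cv2.resize(np.clip(cv2.imread(f'pics/{n}0.png')[r:r+h,c:c+w].astype(float)*1.6,0,255).astype(np.uint8),None,fx=2,fy=2,interpolation=cv2.INTER_CUBIC)
    for k in range(0,w,20): cv2.putText(o,str(c+k),(2*k,10),0,.35,(0,0,255),1); cv2.line(o,(2*k,0),(2*k,5),(0,0,255),1)
    for k in range(20,h,20): cv2.putText(o,str(r+k),(0,2*k+4),0,.35,(0,0,255),1)
    return o
cv2.imwrite('pics/m9.png',np.hstack([prep('top',0,322,190,275),prep('side',85,312,200,275)]))
E
```

```text
clock: 23.65
tcp_pos: [0.4833, 0.2435, 0.238]
orientation: [-3.135, 0.097, -0.01]
contact_force: [-0.6, -0.6, -1.0]
grip_width: 0.0856
gripper_force: 0.0
dp [0.1881 0.3956 0.0051] rot [ 0.009 -0.009 -3.039] j7 -2.37
dp [0.1881 0.3956 0.0051] rot [-0.006 -0.006  0.103] j7 -2.37
t 23.65 tcp [0.4833 0.2435 0.238 ] axes x,y [ 0.998 -0.062  0.006] [-0.062 -0.998 -0.005]
```

View pics/m9.png

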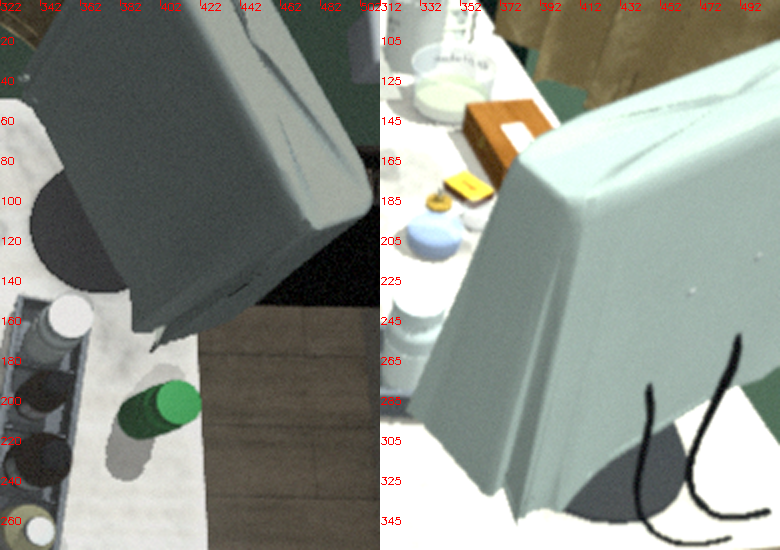

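The last picture shows the hood (a dust cover). Its hem corner is nearest the jar at top (388,165) / side (328,292), and the hem runs to top (337,47). I'll compute the clearance.

```bash
python3 - <<'E'
from geo import *
np.set_printoptions(precision=3,suppress=True)
print(tri((328,292),(388,165)),tri((367,332),(398,175)),tri((379.5,345),(398,175)))
for z in(.03,.1,.2): print(z,atz('top',(388,165),z),atz('top',(337,47),z))
print(tri((383,167),(337,47)), 'side 383,167 at z .1 .2 .3',[atz('side',(383,167),z) for z in(.2,.3,.4)])
print([proj('top',atz('side',(383,167),z)) for z in(.2,.3,.4)])
E
```

```text
(array([ 0.634, -0.243,  0.076]), np.float64(3.9379379598465984)) (array([ 0.671, -0.291,  0.018]), np.float64(7.968085342034244)) (array([ 0.689, -0.302, -0.009]), np.float64(10.419827531553848))
0.03 [ 0.66  -0.261  0.03 ] [ 0.954 -0.148  0.03 ]
0.1 [ 0.641 -0.236  0.1  ] [ 0.911 -0.133  0.1  ]
0.2 [ 0.614 -0.2    0.2  ] [ 0.85 -0.11  0.2 ]
(array([ 0.78 , -0.096,  0.228]), np.float64(18.031064672417614)) side 383,167 at z .1 .2 .3 [array([ 0.75 , -0.081,  0.2  ]), array([ 0.686, -0.213,  0.3  ]), array([ 0.621, -0.345,  0.4  ])]
[array([[322.625,  94.498]]), array([[415.728, 106.461]]), array([[549.637, 123.669]])]
```

Hood clearance: the face is about 65 mm from the jar axis and leans away with height. With the fingers only partly open (0.8) they clear it by about 25 mm. I'll approach from the rack side.

```bash
python3 -m handwheel '[{"dp":[0.014,0.03,0],"delta_rot":[0,0,0.01]},{"dp":[0.038,0.08,0],"delta_rot":[0,0,0.02]},{"dp":[0.066,0.14,0],"delta_rot":[0,0,0.04]},{"dp":[0.09,0.19,0],"delta_rot":[0,0,0.05]},{"dp":[0.116,0.245,0],"delta_rot":[0,0,0.07]},{"dp":[0.14,0.295,0],"delta_rot":[0,0,0.085]},{"dp":[0.162,0.34,0],"delta_rot":[0,-0.003,0.1]},{"dp":[0.178,0.375,0],"delta_rot":[0,-0.003,0.103]},{"dp":[0.188,0.3955,0.005],"delta_rot":[0,-0.003,0.103]},{"dp":[0.188,0.3955,0.005],"delta_rot":[0,-0.003,0.103]},{"dp":[0.188,0.3955,0.005],"delta_rot":[0,-0.003,0.103]}]' 0.8; python3 go.py 0.6465 -0.163 0.072 1.406
python3 - <<'E'
from geo import *
from bench import vision
s=vision.grab_frame("side")["img"].astype(int);t=vision.grab_frame("top")["img"].astype(int)
m=(t.sum(2)<110).astype(np.uint8); m[:,:125]=0;m[:,205:]=0;m[:170]=0;m[265:]=0
n,l,st,c=cv2.connectedComponentsWithStats(m); print([ (x.tolist(),y.round(1).tolist()) for x,y in zip(st[1:],c[1:]) if x[4]>100])
def sil(n,P,r,z0,z1):
    a=np.linspace(0,6.283,40); q=np.vstack([np.c_[P[0]+rr*np.cos(a),P[1]+rr*np.sin(a),np.full(40,z)] for z,rr in((z0,r),(z1-.035,r),(z1,r/2))]); u=proj(n,q); return u.min(0).round(1),u.max(0).round(1)
print('pred small',sil('top',(.482,.242),.022,.01,.13))
b=cv2.imread('pics/top0.png').astype(int)  # jar & bystanders unchanged?
for nm,(r,c) in dict(jar=(158,357),drop=(278,252),lamp=(137,258),green=(194,286),red=(248,280)).items(): print(nm,abs(t-b)[r-12:r+12,c-12:c+12].mean().round(1))
E
```

```text
clock: 25.02
tcp_pos: [0.6438, -0.1623, 0.2267]
orientation: [-3.129, 0.255, 0.009]
contact_force: [-1.7, 1.0, -0.1]
grip_width: 0.0681
gripper_force: 0.0
dp [0.0037 0.0005 0.1547] rot [-9.000e-03 -3.000e-03 -3.139e+00] j7 -1.72
dp [0.0037 0.0005 0.1547] rot [-0.002  0.006  0.002] j7 -1.72
t 25.025 tcp [ 0.6438 -0.1623  0.2267] axes x,y [ 0.987 -0.162 -0.006] [-0.162 -0.987 -0.002]
[([149, 187, 34, 29, 662], [164.4, 200.2]), ([147, 226, 27, 21, 391], [159.0, 235.6])]
pred small (array([147.5, 225.3]), array([177. , 248.2]))
jar 7.8
drop 5.8
lamp 6.1
green 4.8
red 3.9
```

Small brown is upright in place 3, and the bystanders are unchanged. I'll go down on the jar.

```bash
python3 -m handwheel '[{"dp":[0.002,0,0.03],"delta_rot":[0,0.003,0]},{"dp":[0.002,0,0.06],"delta_rot":[0,0.003,0]},{"dp":[0.002,0,0.085],"delta_rot":[0,0.003,0]},{"dp":[0.002,0,0.085],"delta_rot":[0,0.003,0]}]'; python3 -m handwheel '[{"dp":[0,0,0.02],"delta_rot":[0,0,0]},{"dp":[0,0,0.04],"delta_rot":[0,0,0]},{"dp":[0,0,0.058],"delta_rot":[0,0,0]},{"dp":[0,0,0.065],"delta_rot":[0,0,0]},{"dp":[0,0,0.067],"delta_rot":[0,0,0]}]'; python3 -m handwheel '[{"dp":[0,0,0],"delta_rot":[0,0,0]},{"dp":[0,0,0],"delta_rot":[0,0,0]},{"dp":[0,0,0],"delta_rot":[0,0,0]},{"dp":[0,0,0],"delta_rot":[0,0,0]},{"dp":[0,0,0],"delta_rot":[0,0,0]}]' 0 50
```

```text
clock: 25.62
tcp_pos: [0.644, -0.1636, 0.1401]
orientation: [-3.13, 0.256, 0.009]
contact_force: [-0.2, 0.7, 0.3]
grip_width: 0.0685
gripper_force: 0.0
clock: 26.25
tcp_pos: [0.6453, -0.1651, 0.0742]
orientation: [-3.13, 0.259, 0.004]
contact_force: [-0.3, 0.3, -0.0]
grip_width: 0.0682
gripper_force: 0.0
clock: 26.88
tcp_pos: [0.6463, -0.165, 0.0757]
orientation: [-3.13, 0.259, 0.0]
contact_force: [0.0, 0.9, 5.4]
grip_width: 0.0445
gripper_force: 51.3
```

The width reads 44.5 mm. Readings so far were about 2 mm low, so this is the 47 mm lid, which is an allowed grip. I'll lift.

```bash
python3 -m handwheel '[{"dp":[0,0,-0.008],"delta_rot":[0,0,0]},{"dp":[0,0,-0.03],"delta_rot":[0,0,0]},{"dp":[0,0,-0.06],"delta_rot":[0,0,0]},{"dp":[0,0,-0.1],"delta_rot":[0,0,0]},{"dp":[0,0,-0.14],"delta_rot":[0,0,0]},{"dp":[0,0,-0.165],"delta_rot":[0,0,0]},{"dp":[0,0,-0.165],"delta_rot":[0,0,0]}]'; python3 go.py 0.4075 0.247 0.238 1.508
```

```text
clock: 27.75
tcp_pos: [0.6468, -0.1655, 0.2418]
orientation: [3.131, -0.26, 0.002]
contact_force: [0.3, 0.1, -1.2]
grip_width: 0.0445
gripper_force: 51.2
dp [-0.3039 -0.3674  0.0033] rot [-2.000e-03 -0.000e+00  3.039e+00] j7 -1.72
dp [-0.3039 -0.3674  0.0033] rot [ 0.    -0.002 -0.103] j7 -1.72
t 27.75 tcp [ 0.6468 -0.1655  0.2418] axes x,y [ 0.986 -0.165  0.002] [-0.165 -0.986 -0.   ]
```

```bash
python3 -m handwheel '[{"dp":[-0.016,-0.02,0],"delta_rot":[0,0,-0.005]},{"dp":[-0.045,-0.055,0],"delta_rot":[0,0,-0.015]},{"dp":[-0.08,-0.097,0],"delta_rot":[0,0,-0.03]},{"dp":[-0.115,-0.139,0],"delta_rot":[0,0,-0.04]},{"dp":[-0.15,-0.181,0],"delta_rot":[0,0,-0.05]},{"dp":[-0.185,-0.224,0],"delta_rot":[0,0,-0.065]},{"dp":[-0.22,-0.266,0],"delta_rot":[0,0,-0.075]},{"dp":[-0.255,-0.308,0],"delta_rot":[0,0,-0.09]},{"dp":[-0.285,-0.344,0],"delta_rot":[0,0,-0.1]},{"dp":[-0.304,-0.367,0],"delta_rot":[0,0,-0.103]},{"dp":[-0.304,-0.367,0],"delta_rot":[0,0,-0.103]},{"dp":[-0.304,-0.367,0],"delta_rot":[0,0,-0.103]}]'; python3 go.py 0.4075 0.247 0.076 1.508
python3 - <<'E'
from geo import *
from bench import vision,status
s=vision.grab_frame("side")["img"].astype(int); p=status.get_obs()['tcp_pos']; b=proj('side',p-[0,0,.066])[0]; print(b)
d=abs(s-cv2.imread('pics/side0.png').astype(int)).sum(2)
for r in range(int(b[1])-30,int(b[1])+16,4):
    c=np.where((d[r]>60)&(abs(np.arange(512)-b[0])<30))[0]; print(r,(c.min(),c.max(),c.mean().round(1)) if len(c) else None)
E
```

```text
clock: 29.25
tcp_pos: [0.4061, 0.2455, 0.2393]
orientation: [3.139, -0.099, -0.006]
contact_force: [0.4, -0.3, -0.4]
grip_width: 0.0446
gripper_force: 51.2
dp [ 0.0018 -0.0018  0.1633] rot [ 6.000e-03 -2.000e-03  3.141e+00] j7 -2.41
dp [ 0.0018 -0.0018  0.1633] rot [ 0.001  0.004 -0.   ] j7 -2.41
t 29.25 tcp [0.4061 0.2455 0.2393] axes x,y [ 0.998 -0.063 -0.004] [-0.063 -0.998  0.001]
[194.32769252 105.26389901]
75 (np.int64(179), np.int64(200), np.float64(188.8))
79 (np.int64(181), np.int64(197), np.float64(189.0))
83 (np.int64(181), np.int64(195), np.float64(188.0))
87 (np.int64(181), np.int64(196), np.float64(188.3))
91 (np.int64(181), np.int64(198), np.float64(189.2))
95 (np.int64(185), np.int64(199), np.float64(192.5))
99 (np.int64(182), np.int64(201), np.float64(191.5))
103 (np.int64(183), np.int64(203), np.float64(191.4))
107 (np.int64(185), np.int64(198), np.float64(191.6))
111 None
115 None
119 (np.int64(223), np.int64(224), np.float64(223.5))
```

```bash
python3 -m handwheel '[{"dp":[0.003,-0.001,0.04],"delta_rot":[0,0.003,0]},{"dp":[0.003,-0.001,0.08],"delta_rot":[0,0.003,0]},{"dp":[0.003,-0.001,0.12],"delta_rot":[0,0.003,0]},{"dp":[0.003,-0.001,0.14],"delta_rot":[0,0.003,0]},{"dp":[0.003,-0.001,0.15],"delta_rot":[0,0.003,0]},{"dp":[0.003,-0.001,0.157],"delta_rot":[0,0.003,0]},{"dp":[0.003,-0.001,0.16],"delta_rot":[0,0.003,0]},{"dp":[0.003,-0.001,0.16],"delta_rot":[0,0.003,0]}]'; python3 go.py 0.409 0.247 0.076 1.508
```

```text
clock: 30.3
tcp_pos: [0.4094, 0.2479, 0.0809]
orientation: [-3.139, 0.098, -0.003]
contact_force: [0.3, 0.6, -1.1]
grip_width: 0.0446
gripper_force: 51.2
dp [-0.0004  0.0009  0.0049] rot [ 3.000e-03 -1.000e-03 -3.141e+00] j7 -2.6
dp [-0.0004  0.0009  0.0049] rot [-0.001 -0.002  0.   ] j7 -2.6
t 30.3 tcp [0.4094 0.2479 0.0809] axes x,y [ 0.998 -0.062  0.002] [-0.062 -0.998 -0.001]
```

```bash
python3 -m handwheel '[{"dp":[0,0.001,0.003],"delta_rot":[0,0,0]},{"dp":[0,0.001,0.005],"delta_rot":[0,0,0]},{"dp":[0,0.001,0.006],"delta_rot":[0,0,0]}]'
```

```text
clock: 30.68
tcp_pos: [0.41, 0.247, 0.0755]
orientation: [-3.139, 0.098, -0.005]
contact_force: [-1.4, -1.7, 14.1]
grip_width: 0.0445
gripper_force: 52.6
```

It is on the floor. I'll release it, go up and swing clear.

```bash
python3 -m handwheel '[{"dp":[0,0,-0.001],"delta_rot":[0,0,0]},{"dp":[0,0,-0.001],"delta_rot":[0,0,0]},{"dp":[0,0,-0.001],"delta_rot":[0,0,0]},{"dp":[0,0,-0.001],"delta_rot":[0,0,0]},{"dp":[0,0,-0.02],"delta_rot":[0,0,0]},{"dp":[0,0,-0.06],"delta_rot":[0,0,0]},{"dp":[0,0,-0.11],"delta_rot":[0,0,0]},{"dp":[0,0,-0.16],"delta_rot":[0,0,0]},{"dp":[0,0,-0.16],"delta_rot":[0,0,0]}]' 1; python3 -m handwheel '[{"dp":[0.01,0.04,0],"delta_rot":[0,0,0]},{"dp":[0.03,0.1,0],"delta_rot":[0,0,0]},{"dp":[0.045,0.16,0],"delta_rot":[0,0,0]},{"dp":[0.06,0.22,0],"delta_rot":[0,0,0]},{"dp":[0.08,0.28,0],"delta_rot":[0,0,0]},{"dp":[0.1,0.33,0],"delta_rot":[0,0,0]},{"dp":[0.1,0.36,0],"delta_rot":[0,0,0]},{"dp":[0.1,0.36,0],"delta_rot":[0,0,0]},{"dp":[0.1,0.36,0],"delta_rot":[0,0,0]}]'; python3 - <<'E'
from geo import *
from bench import vision
t=vision.grab_frame("top")["img"].astype(int);s=vision.grab_frame("side")["img"].astype(int)
m=(t.min(2)>125).astype(np.uint8); m[:,:120]=0;m[:,180:]=0;m[:140]=0;m[295:]=0
n,l,st,c=cv2.connectedComponentsWithStats(m); print('bright top',[(x.tolist(),y.round(1).tolist()) for x,y in zip(st[1:],c[1:]) if x[4]>40])
m=(t.sum(2)<110).astype(np.uint8); m[:,:125]=0;m[:,205:]=0;m[:170]=0;m[265:]=0
n,l,st,c=cv2.connectedComponentsWithStats(m); print('dark',[(x.tolist(),y.round(1).tolist()) for x,y in zip(st[1:],c[1:]) if x[4]>100])
print('pred lid',proj('top',[.409,.247,.128]),'cream cap',proj('top',[.629,.232,.14]),'lid side',proj('side',[.409,.247,.128]),proj('side',[.409,.247,.01]))
d=abs(s-cv2.imread('pics/side0.png').astype(int)).sum(2)
for r in range(108,168,5):
    q=np.where((d[r]>60)&(abs(np.arange(512)-198)<22))[0]; print(r,(q.min(),q.max(),len(q)) if len(q) else None)
b=cv2.imread('pics/top0.png').astype(int)
for nm,(r,c) in dict(drop=(278,252),lamp=(137,258)).items(): print(nm,abs(t-b)[r-12:r+12,c-12:c+12].mean().round(1))
E
```

```text
clock: 31.8
tcp_pos: [0.4109, 0.2484, 0.2383]
orientation: [-3.136, 0.098, -0.012]
contact_force: [-0.1, -0.2, -0.5]
grip_width: 0.0857
gripper_force: 0.0
clock: 32.92
tcp_pos: [0.4858, -0.1178, 0.2336]
orientation: [-3.139, 0.096, 0.0]
contact_force: [-0.2, 0.7, 0.5]
grip_width: 0.0856
gripper_force: 0.0
bright top [([120, 140, 55, 155, 4334], [137.3, 214.8]), ([158, 146, 22, 5, 53], [169.5, 147.4])]
dark [([149, 187, 34, 28, 636], [164.4, 200.2]), ([147, 226, 27, 21, 383], [159.0, 235.6])]
pred lid [[148.96249787 272.2570483 ]] cream cap [[162.26182905 161.18935134]] lid side [[197.48895617 121.78825685]] [[202.34971803 161.28935918]]
108 (np.int64(216), np.int64(219), 4)
113 (np.int64(216), np.int64(219), 4)
118 (np.int64(191), np.int64(219), 20)
123 (np.int64(189), np.int64(219), 21)
128 (np.int64(190), np.int64(219), 14)
133 (np.int64(190), np.int64(219), 14)
138 (np.int64(190), np.int64(219), 8)
143 (np.int64(190), np.int64(219), 12)
148 (np.int64(186), np.int64(215), 12)
153 (np.int64(187), np.int64(217), 21)
158 (np.int64(177), np.int64(219), 7)
163 (np.int64(177), np.int64(219), 30)
drop 13.0
lamp 13.5
```

```bash
python3 - <<'E'
from geo import *
from bench import vision,status
for n,D in(('top',dict(drop=(278,252),lamp=(137,258))),('side',dict(drop=(205,195),lamp=(202,340)))):
    i=vision.grab_frame(n)["img"]; b=cv2.imread(f'pics/{n}0.png')
    for k,(r,c) in D.items():
        m=cv2.matchTemplate(i[r-25:r+25,c-25:c+25],b[r-12:r+12,c-12:c+12],cv2.TM_CCOEFF_NORMED); _,v,_,p=cv2.minMaxLoc(m); print(n,k,round(v,2),'shift px',p[0]-13,p[1]-13)
    h=18 if n=='top' else 14
    # jar lid via template from its starting view
    r,c=(158,357) if n=='top' else (230,332); R,Cc=(272,149) if n=='top' else (122,197)
print(status.get_obs()['qvel'].round(3))
i=vision.grab_frame('top')["img"]; hsv=cv2.cvtColor(i,cv2.COLOR_BGR2HSV)
g=cv2.GaussianBlur(i,(5,5),0)[...,1]
z=cv2.HoughCircles(g[245:300,125:180],cv2.HOUGH_GRADIENT,1,20,param1=60,param2=8,minRadius=9,maxRadius=14); print('lid circle',None if z is None else z[0][:3]+[125,245,0])
E
```

```text
top drop 1.0 shift px 0 0
top lamp 0.99 shift px 0 0
side drop 1.0 shift px 0 0
side lamp 1.0 shift px 0 0
[ 0.003 -0.     0.006 -0.003 -0.    -0.     0.002]
lid circle [[147.5 270.5  11. ]
 [164.5 281.5  11. ]]
```

The bystanders have not moved, and the lid circle is at (147.5,270.5) against (149,272) predicted. All four bottles are in place, so I'll hand in.

```bash
python3 -c "
from bench import r
print(r.hand_in())"
```

```text
the job is handed in; nothing more can be done
None
```

I moved all four bottles into the steel rack in order from its tall end (cream, large brown, small brown, white jar) and handed the job in at about 33 s. The checks before hand-in showed all four standing in their places, with the spirit lamp and dropper bottle unmoved; the judge's verdict was not returned.

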